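# Charge the corker's rotary magazine

### The arm

A 7-joint arm with a two-finger parallel gripper is mounted at the origin on the work surface. World frame = base frame: x ahead of the robot, y to its left, z up, the work surface at z = 0. Lengths are in m, angles in rad, forces in N, time in s.
With the tool pointing down it reaches from about 0.4 to 0.85 m from the base axis. Payload 10.4 kg.
Tool frame: the origin (TCP) lies on the front face of the gripper's body, between the roots of the fingers; the fingertips stand 70 mm ahead of it and the grasp point (between the pads) lies 51 mm ahead of it; z points along the fingers, y is the line along which they close (so a half turn about z gives the same grasp; the last joint's range is limited). The gripper opens to 87 mm and grips with 3 to 60 N. Pads are 19 mm wide; open, the fingers measure 117 mm over their backs; the gripper's body (75 mm by 190 mm) begins 51 mm behind the grasp point.
Start: joints at [1.255, 0.332, -0.065, 1.46, 0.022, 1.35, -0.088], TCP at [0.18, -0.598, 0.292] pointing down, gripper open.
Joint ranges: [-2.6, 2.6], [-0.5, 2.12], [-1.47, 1.34], [0.16, 2.42], [-1.27, 4.41], [0.06, 2.06], [-2.6, 2.6]. Speed limits (rad/s): [2.22, 2.22, 2.79, 2.79, 3.14, 3.14, 3.14].

### API

Orientations are given as a 3x3 rotation matrix whose columns are the frame's x, y, z axes.
In Python, from cell import r gives the robot as it stands.
- The arm moves only by the tool apply_moves, never from a script. Its argument "commands" is a list of rows, each a list of 5 numbers: the shift along the world's x, y, z in m, then the turn about the world's z in rad, then the finger opening in m, from 0 to 0.087. In form: [[tx, ty, tz, twist, gripper], ...]. A call has 1 to 5 rows; each row is the pose to reach, as a shift and turn from the pose commanded when the call began; what a row does not reach only later rows make up. A row lasts 1/10 s, in which the tool goes at most 50 mm and 8.59 degrees, less where a joint would pass 70% of its speed; a pose out of reach is approached as far as the arm can. A call with a gripper value outside its range is refused whole. The fingers move at their own pace and stop on an object; "squeeze" is the grip in N (left out, the last holds). Time passes only in rows, so rows that repeat a pose let the fingers close. It gives the time, the measured TCP pose, the force, the opening and the grip force at its end, in the units of the state.
- r.read_state(): the state, without advancing time (a new reading comes with each control period).
- r.camera(name): name is "scene" or "top" or "wrist"; returns the picture (420x560x3 uint8, red, green, blue); there is no depth.
- r.get_calibration(name): a dict with "vfov" (degrees; the focal length in pixels is half the picture's height over the tangent of half this angle, whatever the lens; pixels are square), "cx", "cy" (the principal point, pixels), "k1" (the pictures are not rectified: a ray, as slopes to the right and down, at radius r is drawn at 1 + k1 r^2 times it, then the intrinsics apply), "rvec" (rotation vector, rad) and "tvec" (3), from world to camera coordinates, as OpenCV has them. Camera axes: x right, y down, z forward; pixel columns grow to the right and rows downward; lengths in m; the calibration is good to about 2 mm. A picture is of the moment at which its call begins: read the wrist's pose just before it. get_calibration takes no time and is no camera call; for the wrist camera it gives the pose at the moment of the call.
- r.job_done(): hands the job in; it is judged then, once.
The state is a dict: "time_s": time; "joint_pos": joint angles; "qd": joint speeds; "joint_torque": joint torques, N m; "position": TCP position; "eef_rot": TCP orientation; "wrist_force": force on the tool from outside, world axes, zero at the start; "moment": the same for the moment, N m; "finger_gap": finger opening in m; "grasp_force": force on a finger pad.
Only numpy, scipy, OpenCV 4.12 (cv2) and the standard library are available. Lean on these libraries where they do the work, as an engineer would, in place of code of your own. Each camera call takes 0.05 s, during which the arm holds its last target. There are 200 camera calls.

### The job

Charge the rotary cork magazine for the next bottling run: load every loose cork on the bench end to end into the open feed tube and, with the wooden ramming rod, press the column down firmly until it bottoms out on the tube's floor. Stand the rod back in its wooden stand, and turn the magazine a quarter turn clockwise (seen from above) by its handles into the next detent, so that the charged tube sits over the drop chute on its left; the tube must be rammed home before the magazine is turned. Leave the bottles, glass and other bench things where they are.

Things in the scene. Friction and masses are not known exactly. Their poses are not given: they have to be found in the camera images.
- cork1_mid (a point): Centre of a loose natural cork: straight cylinder 38 mm diameter, 46 mm tall, about 16 g, standing on end on the bench at the robot's right (centre 23 mm above the bench). z along its axis. Two to four of the four corks are present; None if absent.
- cork2_mid (a point): Centre of a loose natural cork: straight cylinder 38 mm diameter, 46 mm tall, about 16 g, standing on end on the bench at the robot's right (centre 23 mm above the bench). z along its axis. Two to four of the four corks are present; None if absent.
- cork3_mid (a point): Centre of a loose natural cork: straight cylinder 38 mm diameter, 46 mm tall, about 16 g, standing on end on the bench at the robot's right (centre 23 mm above the bench). z along its axis. Two to four of the four corks are present; None if absent.
- cork4_mid (a point): Centre of a loose natural cork: straight cylinder 38 mm diameter, 46 mm tall, about 16 g, standing on end on the bench at the robot's right (centre 23 mm above the bench). z along its axis. Two to four of the four corks are present; None if absent.
- magazine_base: Fixed round base (316 mm diameter) of the rotary cork magazine; origin at its underside's centre, on the turning axis, on the bench. On it turns an index disc (284 mm diameter, top 33 mm above the bench) with four upright clear tubes on a 75 mm radius, rims 228 mm above the bench: one open and empty, nearest the robot; three with black caps, which rise to 238 mm. The dark drop chute is under the +y (left) tube.
- tube_mouth (a point): Centre of the mouth of the open feed tube, on its axis at the top of its rim, 228 mm above the bench; z up. Round bore 40 mm wide (1 mm clear all round a cork), flaring to 54 mm inside over the top 14 mm. Four corks fill 184 mm of the 195 mm depth.
- leaf_top (a point): Bent-out top of the uppermost of four steel leaf springs up the bore's outward side (12 mm wide). They press on the corks, so that a cork stays where it is pushed and does not fall. Pushing one cork along takes about 2 N, a full column about 8 N. A cork pushed 25 to 30 mm into the mouth stays there upright when let go; the next cork set on it pushes it on down.
- tube_floor (a point): Centre of the inside floor of the same tube, on its axis, 195 mm below the mouth. Corks that are home have their centres 23, 69, 115 and 161 mm above this point.
- turn_axis (a point): Point on the magazine's vertical turning axis, at the disc's top face, 33 mm above the bench. The hub rises to 162 mm above the bench.
- handle (a point): Grip point of one of four upright round black handles on short arms of the disc, 160 mm from the turning axis, half-way between tubes: the one to the right of the open tube, seen from the robot. 24 mm in diameter, rising to 105 mm above the bench; this point is 85 mm above the bench, on the handle's axis. The nearest tubes' axes are 119 mm from the handle's axis.
- magazine (a joint): Angle of the magazine (rad), growing clockwise seen from above; 0 at the first detent (starts within 0.03), 1.571 at the next; stops at -0.12 and 1.70. The spring detent resists with up to about 0.4 N m (3 to 5 N at a handle) until half-way, then pulls it into the next detent; damped, it does not swing on.
- rod_grip (a point): Centre of the turned handle of the wooden ramming rod, on its axis, 185 mm above its flat lower end. The rod is 215 mm long, about 120 g, and stands upright in its stand at the start: handle 32 mm in diameter by 60 mm tall at the top, plain round shaft 28 mm in diameter below it. z up along the rod.
- rod_foot (a point): Centre of the flat lower end of the ramming rod.
- stand_hole (a point): Centre of the hole's mouth in the top face of the rod's stand: a fixed dark wooden block 85 x 85 x 75 mm on the bench at the robot's left; round hole 35 mm in diameter with a small chamfer, 65 mm deep. The rod stands on the bottom of the hole.
- bottle_a: Full wine bottle, 75 mm diameter, 300 mm tall, standing behind the corks; origin at the centre of its underside. Bystander.
- bottle_b: Full wine bottle, 75 mm diameter, 300 mm tall, standing at the left; origin at the centre of its underside. Bystander.
- half_bottle: Half bottle, 62 mm diameter, 235 mm tall, at the left beyond the rod stand; origin at the centre of its underside. Bystander.
- glass: Tasting tumbler, 66 mm diameter at the rim, 85 mm tall, beyond the corks; origin at the centre of its underside. Bystander.
- tin: Steel tin, 72 mm diameter, 65 mm tall, beside the corks; origin at the centre of its underside. Bystander.
- brush: Hand brush lying on the bench near the robot's right; origin under its middle. Bystander.
- carton: Small cardboard carton 85 x 120 x 60 mm at the back left; origin at the centre of its underside. Bystander.
Not all that is in view belongs to the job. Of the things like the part that bears stand_hole, leave any that is green or yellow; of the rest the larger one is meant.

How it is judged:
By the outcome, as a careful person would: the job done as asked, in the order asked, and still so for the second after the job is handed in, with the robot touching nothing.
Of cork1, cork2, cork3, cork4 only 2 to 4 are there at a start; the rules pass over those that are not, and their reading is None.
At some moment in a run one of cork1, cork2, cork3, cork4 may be knocked a few centimetres aside while the robot is not near it.
It also fails if it takes over 208 s, if anything falls off the work surface, if the arm or the gripper's body presses on something with over 40 N, if the wrist force passes 120 N, or if a joint passes its speed limit or range.

## Working session

There is one attempt and no reset: what is moved stays moved. The work goes in short steps, Python scripts to look and compute and a tool call to move; the robot and the scene stay as the last step left them, time stands still between calls to the robot, and variables do not carry over. Pictures are saved under pics/ and viewed, at most 14 in all, crops included, and the job is handed in when it is done.

Besides the shell and the picture viewer there is one more tool, called after ">>>" by a JSON object that holds its "api" and its "payload", one argument or row to a line. apply_moves: Moves the arm, as the interface text tells. Its arguments: {"type":"object","properties":{"commands":{"type":"array"},"squeeze":{"type":"number"}},"required":["commands"]}

```bash
mkdir -p pics; ls; python3 - <<'E'
from cell import r
import cv2
s=r.read_state();print(s)
for n in("scene","top","wrist"):
    print(n,r.get_calibration(n)); cv2.imwrite(f"pics/{n}0.png",r.camera(n)[:,:,::-1])
E
```

```text
pics
{'time_s': 0.0, 'joint_pos': array([ 1.25537674,  0.3328433 , -0.06467997,  1.46094971,  0.02161139,
        1.34990159, -0.08847603]), 'qd': array([ 0.00033615,  0.00016486,  0.00105476,  0.00164325,  0.00051395,
       -0.00097066,  0.00123463]), 'joint_torque': array([ 6.05611058e-04, -6.23240948e+01,  2.50679394e-02, -3.89901352e+01,
       -6.13962254e-02,  3.95716913e-02,  1.60578220e-04]), 'position': array([ 0.18030772, -0.59812012,  0.29146766]), 'eef_rot': array([[ 9.57425495e-01,  2.88680075e-01, -4.85708302e-04],
       [ 2.88680471e-01, -9.57424589e-01,  1.31971200e-03],
       [-8.40545118e-05, -1.40374042e-03, -9.99999011e-01]]), 'wrist_force': array([ 1.12822293, -0.38925611, -0.11883032]), 'moment': array([-0.01424024,  0.05922222, -0.01171924]), 'grasp_force': 0.0, 'finger_gap': 0.08716452735348554}
scene {'vfov': 45.32137362779426, 'cx': 278.71440160079294, 'cy': 201.70579092522948, 'k1': 0.00716687276557046, 'rvec': array([ 1.11396842,  2.35598432, -0.98927037]), 'tvec': array([ 0.28564874, -0.21324226,  2.1265012 ])}
top {'vfov': 53.71842689988354, 'cx': 280.7977401140855, 'cy': 210.9482147244834, 'k1': 0.003949382691666683, 'rvec': array([ 2.10403513, -2.12816306,  0.21134289]), 'tvec': array([0.06395684, 0.54822981, 1.1429603 ])}
wrist {'vfov': 66.5120321056462, 'cx': 277.70642913320535, 'cy': 205.95583514468134, 'k1': -0.06345742183239061, 'rvec': array([-2.33145085,  1.72954349,  0.2513246 ]), 'tvec': array([-0.62337983, -0.03659299,  0.39125283])}
```

```bash
python3 - <<'E'
import cv2,numpy as np
a=cv2.imread("pics/scene0.png");b=cv2.imread("pics/top0.png")
cv2.imwrite("pics/s1.png",cv2.resize(a,(800,600),interpolation=cv2.INTER_CUBIC));cv2.imwrite("pics/t1.png",cv2.resize(b,(800,600),interpolation=cv2.INTER_CUBIC))
E
```

```text
(no output)
```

View pics/s1.png

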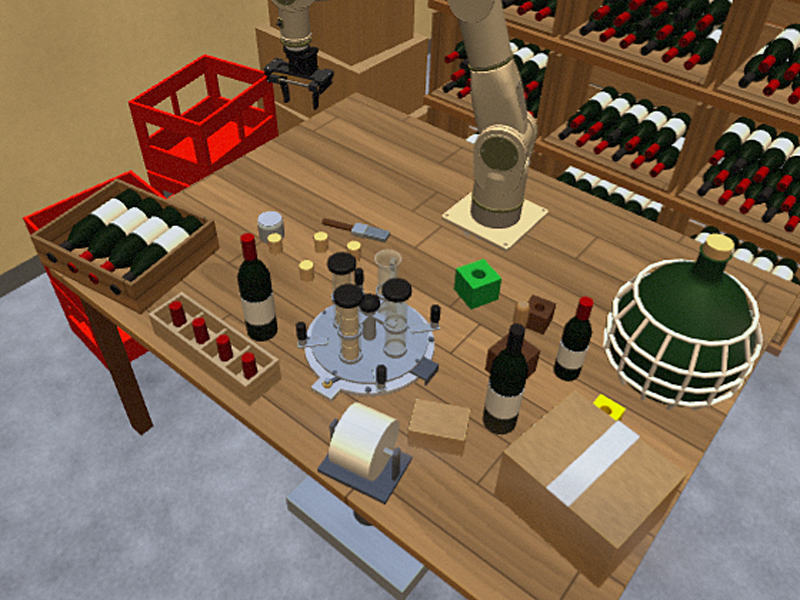

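View pics/t1.png

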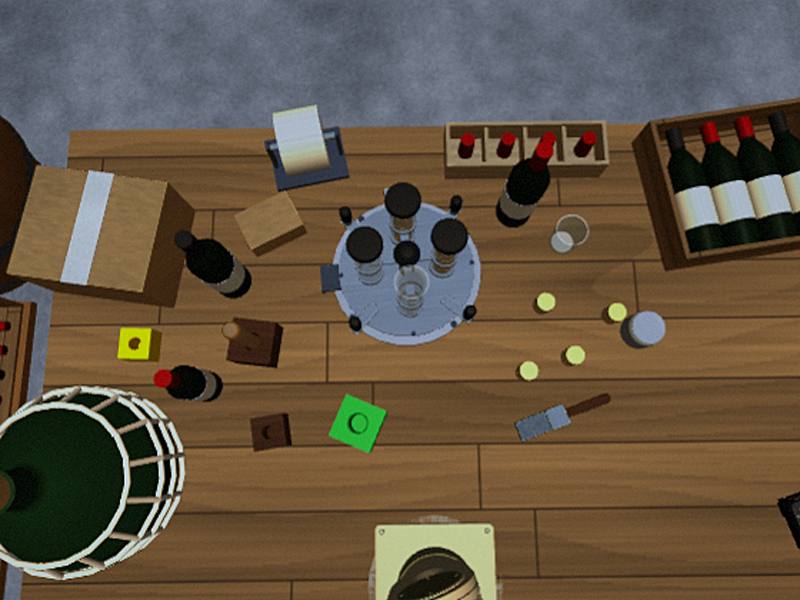

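View pics/wrist0.png

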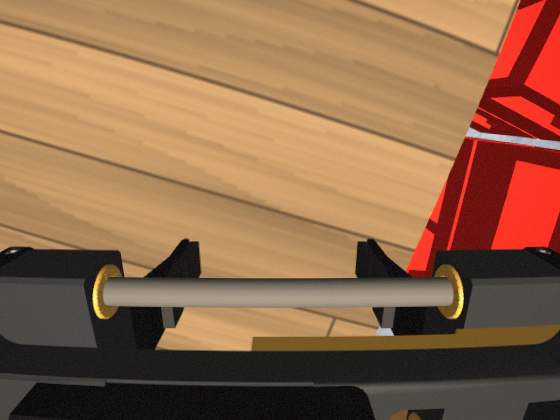

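Top view (800x600 px): the corks are at (545,302), (617,313), (575,355) and (529,371). Lookalikes for them are the carboy stopper (scene 718,243) and the red bottle tops, which don't match. The stand candidates are:
- green (357,423), which the task rules out
- yellow (137,343), which the task rules out
- small brown (270,432)
- larger brown (255,342) with the rod in it, top at (231,330). I choose this one.

The open tube is at (411,280), the hub at (406,253) and the right handle at (470,312).

```bash
cat > h.py <<'E'
import numpy as np,cv2
from cell import r
def ray(n,u,v,cal=None):
    c=cal or r.get_calibration(n); f=210/np.tan(np.radians(c["vfov"])/2)
    K=np.array([[f,0,c["cx"]],[0,f,c["cy"]],[0,0,1]])
    p=cv2.undistortPoints(np.array([[[u,v]]],float),K,np.array([c["k1"],0,0,0,0.]))[0,0]
    R=cv2.Rodrigues(np.array(c["rvec"]))[0]; d=R.T@[p[0],p[1],1]
    return -R.T@c["tvec"],d/np.linalg.norm(d)
def proj(n,P,cal=None):
    c=cal or r.get_calibration(n); f=210/np.tan(np.radians(c["vfov"])/2)
    K=np.array([[f,0,c["cx"]],[0,f,c["cy"]],[0,0,1]])
    return cv2.projectPoints(np.array(P,float).reshape(-1,3),c["rvec"],c["tvec"],K,np.array([c["k1"],0,0,0,0.]))[0][:,0]
def atz(n,u,v,z,cal=None):
    o,d=ray(n,u,v,cal); return o+d*(z-o[2])/d[2]
def tri(rays):
    A=sum(np.eye(3)-np.outer(d,d) for o,d in rays); b=sum((np.eye(3)-np.outer(d,d))@o for o,d in rays)
    x=np.linalg.solve(A,b); return x,max(np.linalg.norm(np.cross(x-o,d)) for o,d in rays)
def corks(n,img,amin=30):
    h=cv2.cvtColor(img,cv2.COLOR_RGB2HSV)
    m=cv2.inRange(h,(20,40,170),(35,255,255)) 
    k,l,st,c=cv2.connectedComponentsWithStats(m)
    return [(c[i].round(1),st[i]) for i in range(1,k) if st[i][4]>amin]
E
python3 - <<'E'
from h import *
for n in("top","scene"):
    im=cv2.imread(f"pics/{n}0.png")[:,:,::-1].copy()
    for c,s in corks(n,im): print(n,c,s,atz(n,*c,.046).round(3))
k=.7
for nm,u,v,z in[("rodtop",231,330,.225),("stand",258,341,.075),("hubtop",406,253,.162),("tube",411,283,.228),("handleR",470,312,.105),("capL",364,245,.238),("capR",449,240,.238),("capB",402,200,.238)]:
    print(nm,atz("top",u*k,v*k,z).round(3))
im=cv2.imread("pics/top0.png")
cv2.imwrite("pics/t2.png",np.hstack([cv2.resize(im[120:260,215:355],(400,560),interpolation=2)[:, :] if 0 else cv2.resize(im[120:260,215:355],(500,500),interpolation=2),cv2.resize(im[205:275,130:172],(300,500),interpolation=2)]))
E
```

```text
top [212.2 109.3] [198 106  30   8  64] [0.871 0.264 0.046]
top [505.  142.6] [501 131   9  25  46] [ 0.752 -0.618  0.046]
top [479.3 146. ] [476 135   8  24  45] [ 0.743 -0.54   0.046]
top [381.2 208.4] [376 205  12   9  40] [ 0.555 -0.235  0.046]
top [432.6 216.6] [427 212  11  12  70] [ 0.529 -0.382  0.046]
top [ 93.5 240. ] [ 82 230  24  21 386] [0.472 0.596 0.046]
top [335.4 393.4] [307 367  40  53 552] [ 0.052 -0.083  0.046]
top [274.9 390.2] [263 368  44  52 829] [0.062 0.079 0.046]
top [322.2 374.8] [315 370  19  10  34] [ 0.099 -0.049  0.046]
top [316.3 416.7] [307 411  18   9  59] [-0.005 -0.03   0.046]
scene [351.9  89.8] [342  87  19   8  46] [-0.36  -0.212  0.046]
scene [346.9 155. ] [310 135  73  39 882] [0.071 0.044 0.046]
scene [ 80.7 150. ] [ 72 144  17  13  57] [ 0.74  -0.795  0.046]
scene [ 94.2 157. ] [ 87 151  16  12  52] [ 0.732 -0.717  0.046]
scene [109.5 163.4] [102 157  15  13  57] [ 0.718 -0.639  0.046]
scene [191.7 166.1] [187 163  10   7  49] [ 0.523 -0.383  0.046]
scene [224.1 164.9] [220 162   9   7  47] [ 0.436 -0.292  0.046]
scene [124.1 169.7] [117 164  15  12  38] [ 0.706 -0.566  0.046]
scene [503.8 169.4] [494 164  20  12 184] [-0.254  0.568  0.046]
scene [247.2 171.5] [243 169  10   6  48] [ 0.408 -0.196  0.046]
scene [213.8 185. ] [209 182  10   7  53] [ 0.547 -0.24   0.046]
scene [426.4 284.3] [415 276  23  19 190] [0.453 0.592 0.046]
scene [261.9 287.5] [247 282  30  13  43] [0.791 0.204 0.046]
scene [244.8 316.8] [231 309  29  17 117] [0.903 0.234 0.046]
rodtop [0.468 0.35  0.225]
stand [0.469 0.339 0.075]
hubtop [0.619 0.048 0.162]
tube [0.546 0.04  0.228]
handleR [ 0.516 -0.075  0.105]
capL [0.613 0.121 0.238]
capR [ 0.62  -0.027  0.238]
capB [0.695 0.054 0.238]
```

View pics/t2.png

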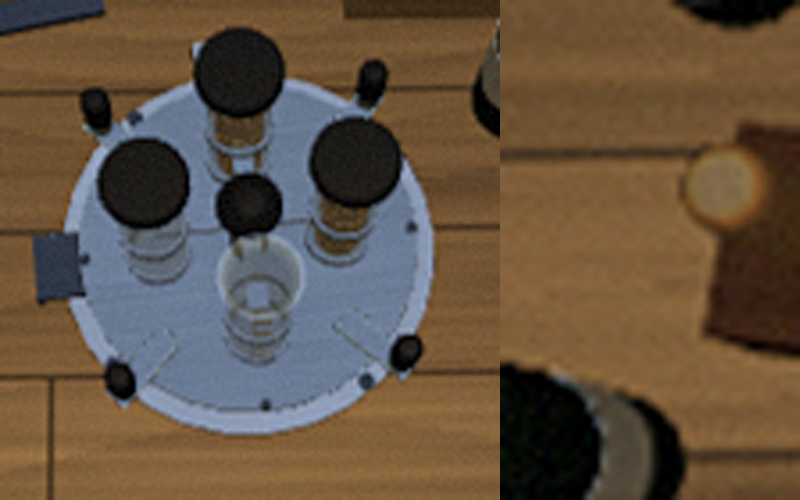

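The crop confirms the open, empty tube (rim centre at crop 261,272). The rod stands in the larger brown block. The right handle is at crop (405,350). I'll move the wrist over the corks.

>>> {"api": "apply_moves", "payload": {
  "commands": [
    [0.03, 0.035, 0.01, -0.07, 0.087],
    [0.06, 0.07, 0.02, -0.15, 0.087],
    [0.09, 0.105, 0.03, -0.22, 0.087],
    [0.12, 0.14, 0.04, -0.29, 0.087],
    [0.15, 0.17, 0.05, -0.29, 0.087]
  ]
}}

```text
time_s: 0.65
position: [0.3315, -0.4264, 0.3427]
eef_rot: [[1.0, 0.001, -0.0], [0.001, -1.0, -0.0], [-0.0, 0.0, -1.0]]
wrist_force: [0.5, -1.3, 1.1]
finger_gap: 0.0869
grasp_force: 0.0
```

>>> {"api": "apply_moves", "payload": {
  "commands": [
    [0.02, 0.025, 0, 0, 0.087],
    [0.04, 0.06, 0, 0, 0.087],
    [0.06, 0.09, 0, 0, 0.087],
    [0.07, 0.11, 0, 0, 0.087],
    [0.07, 0.11, 0, 0, 0.087]
  ]
}}

```text
time_s: 1.15
position: [0.4023, -0.3151, 0.3423]
eef_rot: [[1.0, 0.008, 0.0], [0.008, -1.0, 0.001], [0.0, -0.001, -1.0]]
wrist_force: [0.3, 0.2, 0.7]
finger_gap: 0.0869
grasp_force: 0.0
```

```bash
cat >> h.py <<'E'
def snap(tag):
    import pickle
    s=r.read_state(); c=r.get_calibration("wrist"); im=r.camera("wrist"); pickle.dump((s,c,im),open(f"pics/{tag}.pkl","wb")); cv2.imwrite(f"pics/{tag}.png",im[:,:,::-1]); return s,c,im
E
python3 - <<'E'
from h import *
s,c,im=snap("w1"); print(s["time_s"],s["position"],s["eef_rot"].round(3),s["joint_pos"].round(2))
R=cv2.Rodrigues(c["rvec"])[0];print("cam",-R.T@c["tvec"],R[2].round(3),"offs tool",(s["eef_rot"].T@(-R.T@c["tvec"]-s["position"])).round(4))
for P in[(.555,-.235,.046),(.523,-.382,.046),(.436,-.292,.046),(.408,-.196,.046)]:print(proj("w",P,c).round(0))
for b in corks("w",im,80):print(b[0],b[1],atz("w",*b[0],.046,c).round(4))
E
```

```text
1.15 [ 0.40229549 -0.31509004  0.34234531] [[ 1.     0.008  0.   ]
 [ 0.008 -1.     0.001]
 [ 0.    -0.001 -1.   ]] [ 0.85  0.07 -0.29  1.67  0.02  1.41 -1.  ]
cam [ 0.47796541 -0.31414425  0.43519247] [-0.281 -0.002 -0.96 ] offs tool [ 0.0757 -0.0004 -0.0928]
[[208.  42.]]
[[338.  73.]]
[[259. 148.]]
[[182. 171.]]
[209.9  50.1] [194  33  33  35 927] [ 0.5461 -0.2366  0.046 ]
[335.8  72.6] [320  56  33  34 898] [ 0.5232 -0.3796  0.046 ]
[256.5 147.7] [241 132  32  32 792] [ 0.4367 -0.2885  0.046 ]
[180.5 171.9] [166 157  30  31 726] [ 0.4065 -0.1941  0.046 ]
[ 95.7 300. ] [ 93 280   9  38 148] [ 0.2211 -0.0559  0.046 ]
[459.5 300.3] [454 280   9  38 140] [ 0.226  -0.5757  0.046 ]
```

View pics/w1.png

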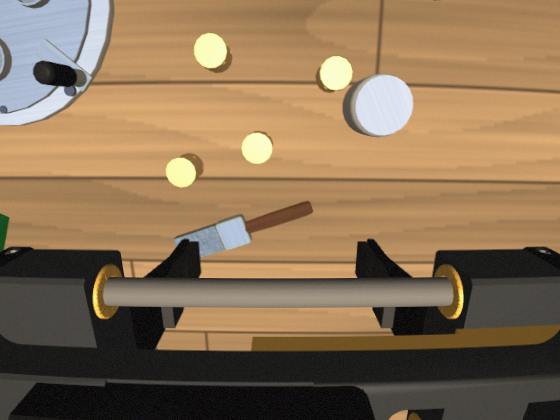

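The wrist view shows four cork tops at (210,50), (336,73), (256,148) and (180,172), with the tin at (383,105) close to the second. Heights agree with 46 mm. Next I'll look at the magazine and rod from two wrist positions.

>>> {"api": "apply_moves", "payload": {
  "commands": [
    [0.01, 0.035, 0.025, 0, 0.087],
    [0.02, 0.08, 0.04, 0, 0.087],
    [0.03, 0.125, 0.06, 0, 0.087],
    [0.04, 0.17, 0.06, 0, 0.087],
    [0.04, 0.215, 0.06, 0, 0.087]
  ]
}}

```text
time_s: 1.7
position: [0.4408, -0.1028, 0.4026]
eef_rot: [[1.0, 0.001, 0.001], [0.001, -1.0, -0.0], [0.001, 0.0, -1.0]]
wrist_force: [0.0, 0.4, -0.1]
finger_gap: 0.0869
grasp_force: 0.0
```

>>> {"api": "apply_moves", "payload": {
  "commands": [
    [0, 0.045, 0, 0, 0.087],
    [0, 0.09, 0, 0, 0.087],
    [0, 0.13, 0, 0, 0.087],
    [0, 0.14, 0, 0, 0.087],
    [0, 0.14, 0, 0, 0.087]
  ]
}}

```text
time_s: 2.2
position: [0.4405, 0.0369, 0.4024]
eef_rot: [[1.0, 0.004, 0.0], [0.004, -1.0, -0.0], [0.0, 0.0, -1.0]]
wrist_force: [0.3, -1.8, 0.0]
finger_gap: 0.0868
grasp_force: 0.0
```

```bash
python3 -c "
from h import *
s,c,im=snap('w2');print(s['time_s'],s['position'])"
```

```text
2.2 [0.44048332 0.03686001 0.40239892]
```

>>> {"api": "apply_moves", "payload": {
  "commands": [
    [0, 0.045, 0, 0, 0.087],
    [-0.01, 0.09, 0, 0, 0.087],
    [-0.02, 0.13, 0, 0, 0.087],
    [-0.02, 0.16, 0, 0, 0.087],
    [-0.02, 0.16, 0, 0, 0.087]
  ]
}}

```text
time_s: 2.75
position: [0.4204, 0.1982, 0.4023]
eef_rot: [[1.0, 0.005, -0.0], [0.005, -1.0, 0.001], [-0.0, -0.001, -1.0]]
wrist_force: [-0.2, -0.3, 0.8]
finger_gap: 0.087
grasp_force: 0.0
```

```bash
python3 -c "
from h import *
s,c,im=snap('w3');print(s['time_s'],s['position'])
a=cv2.imread('pics/w2.png');b=cv2.imread('pics/w3.png')
cv2.imwrite('pics/w23.png',np.vstack([a[:290],b[:290]]))"
```

```text
2.75 [0.42040439 0.19823008 0.40230487]
```

View pics/w23.png

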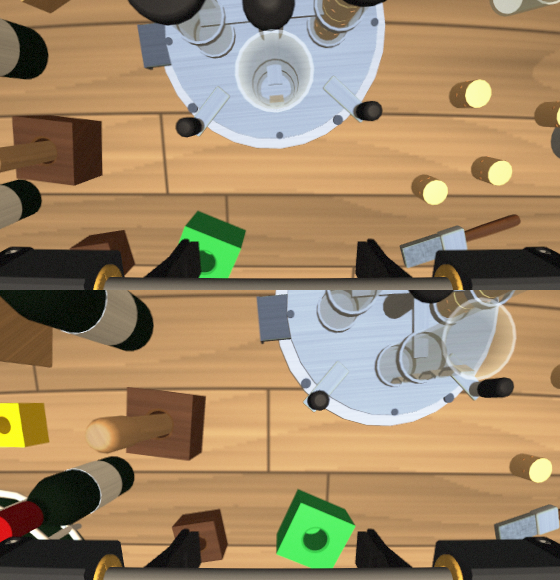

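w2 (upper half): tube rim ellipse centre (274.5,72), right handle top (371,111), left handle top (189,127). w3 (lower half): rim centre (479,50), rod top (100,145), left handle top (318,111).

```bash
python3 - <<'E'
from h import *
import pickle
c2=pickle.load(open("pics/w2.pkl","rb"))[1];c3=pickle.load(open("pics/w3.pkl","rb"))[1]
def cr(x,y):return 215+x*.28,120+y*.28
T=lambda x,y:ray("top",*cr(x,y))
W2=lambda u,v:ray("w",u,v,c2);W3=lambda u,v:ray("w",u,v,c3)
def show(n,*rs):x,e=tri(rs);print(n,x.round(4),"res",round(e,4))
show("mouth all",T(261,272),W2(274.5,72),W3(479,50));show("mouth w",W2(274.5,72),W3(479,50))
print(atz("w",274.5,72,.228,c2),atz("w",479,50,.228,c3),atz("top",*cr(261,272),.228))
show("Lh",W2(189,127),W3(318,111),T(120,380));print(atz("w",189,127,.105,c2),atz("w",318,111,.105,c3))
show("Rh",W2(371,111),T(407,350));print(atz("w",371,111,.105,c2))
show("rod",W3(100,145),ray("top",161.5,231.2));print(atz("w",100,145,.225,c3),atz("top",161.5,231.2,.225))
for x,y in[(239,71),(145,184),(355,162)]:print("cap",atz("top",*cr(x,y),.238).round(4))
# stand top corners in w3: 
for u,v in[(128,97),(205,107),(196,170),(126,162)]:print("stand",atz("w",u,v,.075,c3).round(4))
E
```

```text
mouth all [0.5483 0.04   0.2283] res 0.0027
mouth w [0.5471 0.0403 0.2276] res 0.0001
[0.54694119 0.04031545 0.228     ] [0.54715951 0.04057118 0.228     ] [0.55113002 0.03931344 0.228     ]
Lh [0.4988 0.1489 0.0852] res 0.0013
[0.49929957 0.14351354 0.105     ] [0.4980828  0.15215931 0.105     ]
Rh [ 0.5193 -0.0759  0.0936] res 0.0003
[ 0.51902448 -0.07243342  0.105     ]
rod [0.4687 0.3522 0.2205] res 0.0009
[0.469802   0.35050069 0.225     ] [0.46734232 0.35024059 0.225     ]
cap [0.695  0.0529 0.238 ]
cap [0.6126 0.1193 0.238 ]
cap [ 0.6269 -0.0273  0.238 ]
stand [0.5155 0.3897 0.075 ]
stand [0.5025 0.2915 0.075 ]
stand [0.4218 0.3078 0.075 ]
stand [0.4325 0.4018 0.075 ]
```

Mouth (.547,.040,.228), axis ≈(.622,.046), handle ≈(.519,-.074) at 158 mm from the axis, and rod/stand (.469,.350). All agree with the given sizes. Going back to the corks with a fresh look.

>>> {"api": "apply_moves", "payload": {
  "commands": [
    [0, -0.045, 0, 0, 0.087],
    [0, -0.09, 0, 0, 0.087],
    [0, -0.135, 0, 0, 0.087],
    [0, -0.18, 0, 0, 0.087],
    [0, -0.225, 0, 0, 0.087]
  ]
}}

```text
time_s: 3.3
position: [0.4196, -0.0332, 0.4023]
eef_rot: [[1.0, -0.002, 0.0], [-0.002, -1.0, -0.0], [0.0, 0.0, -1.0]]
wrist_force: [1.9, -0.6, 0.4]
finger_gap: 0.0872
grasp_force: 0.0
```

>>> {"api": "apply_moves", "payload": {
  "commands": [
    [0, -0.045, -0.015, 0, 0.087],
    [-0.01, -0.09, -0.04, 0, 0.087],
    [-0.02, -0.135, -0.07, 0, 0.087],
    [-0.03, -0.17, -0.1, 0, 0.087],
    [-0.03, -0.17, -0.1, 0, 0.087]
  ]
}}

```text
time_s: 3.8
position: [0.3857, -0.2048, 0.2982]
eef_rot: [[1.0, -0.008, -0.006], [-0.008, -1.0, 0.002], [-0.006, -0.002, -1.0]]
wrist_force: [1.0, 0.1, 0.4]
finger_gap: 0.0871
grasp_force: 0.0
```

```bash
cat >> h.py <<'E'
def look(tag):
    s,c,im=snap(tag); p=s["position"]
    print(s["time_s"],"tcp",p.round(4),"yaw",np.degrees(np.arctan2(s["eef_rot"][1,1],s["eef_rot"][0,1])).round(2))
    for b in corks("w",im,200):
        P=atz("w",*b[0],.046,c); print(b[0],b[1][2:],P.round(4),"delta",(P-p).round(4)[:2])
E
python3 -c "
from h import *
look('w4')
import pickle
c=pickle.load(open('pics/w1.pkl','rb'))[1]
print('tin',atz('w',383,103,.065,c),'bottleA',atz('top',512*.7,218*.7,0),'glass',atz('top',565*.7,238*.7,.0))"
```

```text
3.8 tcp [ 0.3857 -0.2048  0.2982] yaw -90.48
[309.2  20.8] [  38   42 1248] [ 0.5469 -0.2357  0.046 ] delta [ 0.1612 -0.0309]
[450.   47.6] [  36   40 1110] [ 0.5241 -0.3787  0.046 ] delta [ 0.1384 -0.1738]
[356.7 134. ] [  36   37 1005] [ 0.4374 -0.2879  0.046 ] delta [ 0.0517 -0.083 ]
[267.8 162.7] [ 35  35 961] [ 0.4073 -0.1933  0.046 ] delta [0.0216 0.0115]
tin [ 0.49013073 -0.43094654  0.065     ] bottleA [ 0.74244257 -0.18581736  0.        ] glass [ 0.69567867 -0.29812503  0.        ]
```

>>> {"api": "apply_moves", "payload": {
  "commands": [
    [0.015, 0.008, -0.045, 0, 0.087],
    [0.0215, 0.0115, -0.09, 0, 0.087],
    [0.0215, 0.0115, -0.13, 0, 0.087],
    [0.0215, 0.0115, -0.13, 0, 0.087],
    [0.0215, 0.0115, -0.13, 0, 0.087]
  ]
}}

```text
time_s: 4.35
position: [0.4121, -0.1875, 0.1735]
eef_rot: [[1.0, 0.002, -0.0], [0.002, -1.0, 0.0], [-0.0, -0.0, -1.0]]
wrist_force: [0.2, -0.0, -0.3]
finger_gap: 0.0871
grasp_force: 0.0
```

```bash
python3 -c "
from h import *
look('w5')"
```

```text
4.35 tcp [ 0.4121 -0.1875  0.1735] yaw -89.89
[356.6  21.2] [  59   49 2409] [ 0.544  -0.2362  0.046 ] delta [ 0.1319 -0.0487]
[549.9  65.3] [ 23  57 994] [ 0.5225 -0.3704  0.046 ] delta [ 0.1105 -0.1829]
[419.4 186.8] [  52   51 2048] [ 0.4376 -0.2882  0.046 ] delta [ 0.0255 -0.1007]
[286.7 226.4] [  51   49 1946] [ 0.4075 -0.1937  0.046 ] delta [-0.0046 -0.0062]
```

View pics/w5.png

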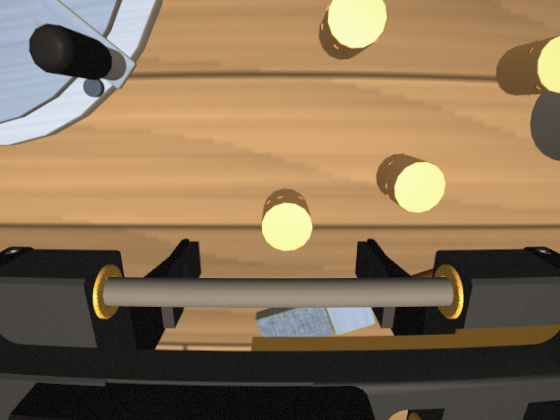

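Four cork tops are clear; the target cork is at (287,226), between the fingers. Descending and gripping.

>>> {"api": "apply_moves", "payload": {
  "commands": [
    [-0.0045, -0.006, -0.02, 0, 0.087],
    [-0.0045, -0.006, -0.05, 0, 0.087],
    [-0.0045, -0.006, -0.0735, 0, 0.087],
    [-0.0045, -0.006, -0.0735, 0, 0.087],
    [-0.0045, -0.006, -0.0735, 0, 0.06]
  ],
  "squeeze": 20
}}

```text
time_s: 4.9
position: [0.4085, -0.1936, 0.1009]
eef_rot: [[1.0, 0.002, 0.002], [0.002, -1.0, -0.001], [0.002, 0.001, -1.0]]
wrist_force: [0.6, 0.3, 0.7]
finger_gap: 0.0842
grasp_force: 0.0
```

>>> {"api": "apply_moves", "payload": {
  "commands": [
    [0, 0, 0, 0, 0.02],
    [0, 0, 0, 0, 0.02],
    [0, 0, 0, 0, 0.02],
    [0, 0, 0, 0, 0.02],
    [0, 0, 0.0, 0, 0.02]
  ]
}}

```text
time_s: 5.4
position: [0.4075, -0.1929, 0.099]
eef_rot: [[1.0, 0.003, 0.0], [0.003, -1.0, -0.0], [0.0, 0.0, -1.0]]
wrist_force: [0.6, 0.2, -0.4]
finger_gap: 0.0468
grasp_force: 0.0
```

>>> {"api": "apply_moves", "payload": {
  "commands": [
    [0, 0, 0.03, 0, 0.02],
    [0, 0, 0.07, 0, 0.02],
    [0, 0, 0.12, 0, 0.02],
    [0, 0, 0.17, 0, 0.02],
    [0, 0, 0.22, 0, 0.02]
  ]
}}

```text
time_s: 5.9
position: [0.407, -0.1926, 0.321]
eef_rot: [[1.0, 0.003, 0.0], [0.003, -1.0, -0.0], [0.0, 0.0, -1.0]]
wrist_force: [1.3, -0.6, 0.3]
finger_gap: 0.021
grasp_force: 0.0
```

The fingers were too slow (about 75 mm/s), so the lift started before they closed. I'll reopen and look again.

>>> {"api": "apply_moves", "payload": {
  "commands": [
    [0, 0, -0.05, 0, 0.087],
    [0, 0, -0.1, 0, 0.087],
    [0, 0, -0.14, 0, 0.087],
    [0, 0, -0.14, 0, 0.087],
    [0, 0, -0.14, 0, 0.087]
  ]
}}

```text
time_s: 6.4
position: [0.4076, -0.1929, 0.1797]
eef_rot: [[1.0, 0.003, -0.0], [0.003, -1.0, 0.0], [-0.0, -0.0, -1.0]]
wrist_force: [1.4, 0.5, -0.0]
finger_gap: 0.0528
grasp_force: 0.0
```

```bash
python3 -c "
from h import *
look('w6')"
```

```text
6.4 tcp [ 0.4076 -0.1929  0.1797] yaw -89.83
[346.7  18.4] [  59   43 2079] [ 0.5426 -0.2362  0.046 ] delta [ 0.135  -0.0433]
[544.   58.4] [  35   57 1657] [ 0.5234 -0.3752  0.046 ] delta [ 0.1158 -0.1823]
[409.7 179. ] [  51   51 2007] [ 0.4376 -0.2882  0.046 ] delta [ 0.03   -0.0953]
[279.3 217.9] [  50   49 1890] [ 0.4075 -0.1936  0.046 ] delta [-0.0002 -0.0007]
```

>>> {"api": "apply_moves", "payload": {
  "commands": [
    [0, -0.0005, 0, 0, 0.07],
    [0, -0.0005, -0.02, 0, 0.07],
    [0, -0.0005, -0.05, 0, 0.07],
    [0, -0.0005, -0.08, 0, 0.07],
    [0, -0.0005, -0.08, 0, 0.07]
  ],
  "squeeze": 20
}}

```text
time_s: 6.95
position: [0.4064, -0.1931, 0.0974]
eef_rot: [[1.0, 0.003, -0.003], [0.003, -1.0, 0.001], [-0.003, -0.001, -1.0]]
wrist_force: [-0.4, 0.3, -0.2]
finger_gap: 0.0698
grasp_force: 0.0
```

>>> {"api": "apply_moves", "payload": {
  "commands": [
    [0, 0, 0, 0, 0.02],
    [0, 0, 0, 0, 0.02],
    [0, 0, 0, 0, 0.02],
    [0, 0, 0, 0, 0.02],
    [0, 0, 0.0, 0, 0.02]
  ]
}}

```text
time_s: 7.45
position: [0.4077, -0.1935, 0.0993]
eef_rot: [[1.0, 0.003, 0.001], [0.003, -1.0, -0.001], [0.001, 0.001, -1.0]]
wrist_force: [0.5, 0.1, 0.2]
finger_gap: 0.0376
grasp_force: 0.4
```

>>> {"api": "apply_moves", "payload": {
  "commands": [
    [0, 0, 0, 0, 0.02],
    [0, 0, 0, 0, 0.02],
    [0, 0, 0, 0, 0.02],
    [0, 0, 0.02, 0, 0.02],
    [0, 0, 0.04, 0, 0.02]
  ]
}}

```text
time_s: 7.95
position: [0.407, -0.1932, 0.1389]
eef_rot: [[1.0, 0.003, -0.001], [0.003, -1.0, 0.001], [-0.001, -0.001, -1.0]]
wrist_force: [0.7, 0.6, 0.3]
finger_gap: 0.0374
grasp_force: 20.0
```

>>> {"api": "apply_moves", "payload": {
  "commands": [
    [0, 0.01, 0.045, 0, 0.02],
    [0, 0.02, 0.09, 0, 0.02],
    [0, 0.03, 0.135, 0, 0.02],
    [0.01, 0.05, 0.18, 0, 0.02],
    [0.02, 0.07, 0.223, 0, 0.02]
  ]
}}

```text
time_s: 8.45
position: [0.4271, -0.1227, 0.3639]
eef_rot: [[1.0, 0.002, 0.001], [0.002, -1.0, -0.001], [0.001, 0.001, -1.0]]
wrist_force: [1.3, -0.2, -1.0]
finger_gap: 0.0375
grasp_force: 20.0
```

>>> {"api": "apply_moves", "payload": {
  "commands": [
    [0.025, 0.035, 0, 0, 0.02],
    [0.05, 0.07, 0, 0, 0.02],
    [0.075, 0.105, 0, 0, 0.02],
    [0.1, 0.14, 0, 0, 0.02],
    [0.12, 0.163, 0, 0, 0.02]
  ]
}}

```text
time_s: 8.95
position: [0.5482, 0.0425, 0.3617]
eef_rot: [[1.0, 0.005, 0.0], [0.005, -1.0, 0.001], [0.0, -0.001, -1.0]]
wrist_force: [0.0, -0.5, 0.4]
finger_gap: 0.0374
grasp_force: 20.0
```

>>> {"api": "apply_moves", "payload": {
  "commands": [
    [0, 0, 0, 0, 0.02],
    [0, 0, 0, 0, 0.02],
    [0, 0, 0, 0, 0.02]
  ]
}}

```text
time_s: 9.25
position: [0.5471, 0.0385, 0.3617]
eef_rot: [[1.0, 0.001, -0.0], [0.001, -1.0, -0.001], [-0.0, 0.001, -1.0]]
wrist_force: [0.0, 0.3, 0.8]
finger_gap: 0.0374
grasp_force: 20.0
```

```bash
python3 -c "
from h import *
s,c,im=snap('w7');print(s['time_s'],s['position'],s['wrist_force'])
print(proj('w',[(.547,.04,.228),(.52,.04,.228),(.574,.04,.228),(.547,.067,.228),(.547,.013,.228)],c))
sc=cv2.imwrite('pics/sc7.png',cv2.resize(r.camera('scene')[150:270,180:340,::-1],(800,600),interpolation=2))"
```

```text
9.25 [0.54710715 0.03849814 0.36168371] [0.02895571 0.29105167 0.78754315]
[[276.12245463 217.79528611]
 [276.08048429 251.05434403]
 [276.16963366 182.29095628]
 [239.92394294 217.69541344]
 [312.32147128 217.87591665]]
```

View pics/w7.png

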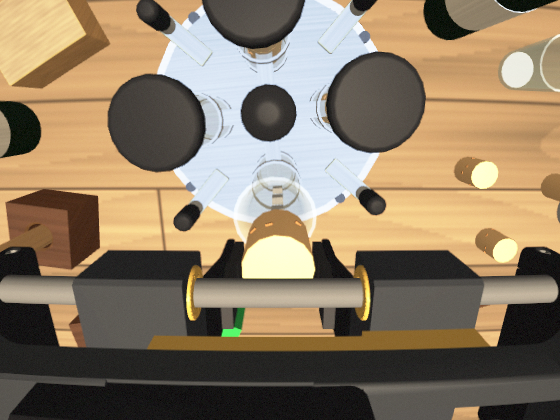

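The held cork is upright at (278,255). The rim ring spans x 234–315 and is centred at 274.5, within about 1 mm of the prediction. Descending into the flare.

>>> {"api": "apply_moves", "payload": {
  "commands": [
    [0, 0.002, -0.015, 0, 0.02],
    [0, 0.002, -0.03, 0, 0.02],
    [0, 0.002, -0.037, 0, 0.02],
    [0, 0.002, -0.044, 0, 0.02],
    [0, 0.002, -0.05, 0, 0.02]
  ]
}}

```text
time_s: 9.85
position: [0.5475, 0.0415, 0.3113]
eef_rot: [[1.0, 0.003, 0.0], [0.003, -1.0, -0.0], [0.0, 0.0, -1.0]]
wrist_force: [0.6, -0.2, 0.1]
finger_gap: 0.0372
grasp_force: 20.0
```

>>> {"api": "apply_moves", "payload": {
  "commands": [
    [0, 0, -0.003, 0, 0.02],
    [0, 0, -0.006, 0, 0.02],
    [0, 0, -0.009, 0, 0.02],
    [0, 0, -0.011, 0, 0.02],
    [0, 0, -0.011, 0, 0.02]
  ]
}}

```text
time_s: 10.35
position: [0.5477, 0.0417, 0.3009]
eef_rot: [[1.0, 0.003, 0.001], [0.003, -1.0, 0.0], [0.001, -0.0, -1.0]]
wrist_force: [2.3, 0.2, 0.5]
finger_gap: 0.0371
grasp_force: 20.0
```

>>> {"api": "apply_moves", "payload": {
  "commands": [
    [0, 0, -0.0015, 0, 0.02],
    [0, 0, -0.0015, 0, 0.06],
    [0, 0, -0.0015, 0, 0.06],
    [0, 0, -0.0015, 0, 0.06],
    [0, 0, -0.0015, 0, 0.06]
  ]
}}

```text
time_s: 10.85
position: [0.5472, 0.0416, 0.2991]
eef_rot: [[1.0, 0.003, -0.001], [0.003, -1.0, -0.0], [-0.001, 0.0, -1.0]]
wrist_force: [-0.7, 0.2, -0.3]
finger_gap: 0.0578
grasp_force: 0.1
```

>>> {"api": "apply_moves", "payload": {
  "commands": [
    [0, 0, 0.02, 0, 0.07],
    [0, 0, 0.04, 0, 0.07],
    [0, 0, 0.07, 0, 0.07],
    [-0.02, 0, 0.07, 0, 0.07],
    [-0.05, -0.01, 0.07, 0, 0.07]
  ]
}}

```text
time_s: 11.35
position: [0.4975, 0.0329, 0.3695]
eef_rot: [[1.0, 0.005, 0.001], [0.005, -1.0, 0.002], [0.001, -0.002, -1.0]]
wrist_force: [-0.1, -1.2, 0.1]
finger_gap: 0.07
grasp_force: 0.0
```

```bash
python3 -c "
from h import *
look('w8')
import pickle
im=cv2.imread('pics/w8.png');cv2.imwrite('pics/w8c.png',cv2.resize(im[60:290,170:400],(460,460)))
c=pickle.load(open('pics/w8.pkl','rb'))[1];print(proj('w',(.547,.041,.247),c))"
```

```text
11.35 tcp [0.4975 0.0329 0.3695] yaw -89.71
[483.9 139.4] [ 27  33 705] [ 0.544  -0.2366  0.046 ] delta [ 0.0465 -0.2695]
[268.  155.3] [  57   59 2627] [0.5194 0.0466 0.046 ] delta [0.0219 0.0137]
[505.  218.6] [ 25  28 562] [ 0.4345 -0.2887  0.046 ] delta [-0.0629 -0.3216]
[[266.91754436 152.80576138]]
```

View pics/w8c.png

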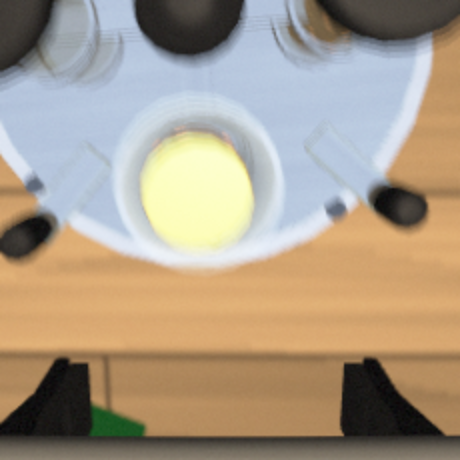

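The first cork stands upright in the mouth at wrist (268,155), as predicted. Next is cork C.

>>> {"api": "apply_moves", "payload": {
  "commands": [
    [-0.01, -0.04, 0, 0, 0.07],
    [-0.02, -0.085, 0, 0, 0.07],
    [-0.03, -0.13, 0, 0, 0.07],
    [-0.04, -0.175, -0.01, 0, 0.07],
    [-0.05, -0.22, -0.03, 0, 0.07]
  ]
}}

```text
time_s: 11.9
position: [0.4472, -0.19, 0.3403]
eef_rot: [[1.0, 0.003, 0.003], [0.003, -1.0, -0.002], [0.003, 0.002, -1.0]]
wrist_force: [1.2, -0.1, 0.5]
finger_gap: 0.0699
grasp_force: 0.0
```

>>> {"api": "apply_moves", "payload": {
  "commands": [
    [-0.01, -0.04, -0.03, 0, 0.07],
    [-0.01, -0.08, -0.06, 0, 0.07],
    [-0.01, -0.1, -0.1, 0, 0.07],
    [-0.01, -0.1, -0.14, 0, 0.07],
    [-0.01, -0.1, -0.16, 0, 0.07]
  ]
}}

```text
time_s: 12.4
position: [0.4357, -0.2881, 0.1756]
eef_rot: [[1.0, 0.001, -0.004], [0.001, -1.0, 0.003], [-0.004, -0.003, -1.0]]
wrist_force: [-0.5, 1.2, -0.4]
finger_gap: 0.0698
grasp_force: 0.0
```

>>> {"api": "apply_moves", "payload": {
  "commands": [
    [0, 0, 0, 0, 0.07],
    [0, 0, 0, 0, 0.07]
  ]
}}

```text
time_s: 12.6
position: [0.4377, -0.2882, 0.18]
eef_rot: [[1.0, 0.003, 0.0], [0.003, -1.0, -0.0], [0.0, 0.0, -1.0]]
wrist_force: [0.8, -1.3, 0.4]
finger_gap: 0.0697
grasp_force: 0.0
```

```bash
python3 -c "
from h import *
look('w9')"
```

```text
12.6 tcp [ 0.4377 -0.2882  0.18  ] yaw -89.83
[200.5  60.3] [  56   60 2618] [ 0.547  -0.2362  0.046 ] delta [0.1093 0.0519]
[412.  98.] [  54   57 2378] [ 0.5241 -0.3792  0.046 ] delta [ 0.0864 -0.091 ]
[278.4 218. ] [  50   48 1879] [ 0.4374 -0.2883  0.046 ] delta [-0.0003 -0.0001]
```

>>> {"api": "apply_moves", "payload": {
  "commands": [
    [0, 0, -0.03, 0, 0.065],
    [0, 0, -0.06, 0, 0.065],
    [0, 0, -0.08, 0, 0.065],
    [0, 0, -0.08, 0, 0.065],
    [0, 0, -0.08, 0, 0.02]
  ]
}}

```text
time_s: 13.15
position: [0.4383, -0.2886, 0.1011]
eef_rot: [[1.0, 0.003, 0.002], [0.003, -1.0, -0.001], [0.002, 0.001, -1.0]]
wrist_force: [0.3, 0.8, 0.7]
finger_gap: 0.0621
grasp_force: 0.0
```

>>> {"api": "apply_moves", "payload": {
  "commands": [
    [0, 0, 0, 0, 0.02],
    [0, 0, 0, 0, 0.02],
    [0, 0, 0, 0, 0.02],
    [0, 0, 0, 0, 0.02],
    [0, 0, 0.0, 0, 0.02]
  ]
}}

```text
time_s: 13.65
position: [0.4378, -0.2885, 0.1001]
eef_rot: [[1.0, 0.003, 0.001], [0.003, -1.0, -0.001], [0.001, 0.001, -1.0]]
wrist_force: [-1.0, 1.3, 6.5]
finger_gap: 0.0378
grasp_force: 20.0
```

>>> {"api": "apply_moves", "payload": {
  "commands": [
    [0, 0, 0, 0, 0.02],
    [0, 0, 0.04, 0, 0.02],
    [0, 0, 0.09, 0, 0.02],
    [0, 0.02, 0.135, 0, 0.02],
    [0, 0.04, 0.18, 0, 0.02]
  ]
}}

```text
time_s: 14.15
position: [0.4371, -0.2478, 0.2813]
eef_rot: [[1.0, 0.002, 0.0], [0.002, -1.0, -0.0], [0.0, 0.0, -1.0]]
wrist_force: [1.1, 0.7, 0.3]
finger_gap: 0.0372
grasp_force: 20.0
```

>>> {"api": "apply_moves", "payload": {
  "commands": [
    [0.01, 0.025, 0.04, 0, 0.02],
    [0.025, 0.06, 0.07, 0, 0.02],
    [0.04, 0.1, 0.088, 0, 0.02],
    [0.055, 0.14, 0.088, 0, 0.02],
    [0.07, 0.18, 0.088, 0, 0.02]
  ]
}}

```text
time_s: 14.65
position: [0.5079, -0.0666, 0.3682]
eef_rot: [[1.0, 0.002, 0.002], [0.002, -1.0, -0.001], [0.002, 0.001, -1.0]]
wrist_force: [0.1, -0.5, 0.2]
finger_gap: 0.0375
grasp_force: 20.0
```

>>> {"api": "apply_moves", "payload": {
  "commands": [
    [0.015, 0.04, 0, 0, 0.02],
    [0.03, 0.08, 0, 0, 0.02],
    [0.0395, 0.109, 0, 0, 0.02],
    [0.0395, 0.109, 0, 0, 0.02],
    [0.0395, 0.109, 0, 0, 0.02]
  ]
}}

```text
time_s: 15.15
position: [0.5469, 0.0411, 0.3671]
eef_rot: [[1.0, 0.004, -0.001], [0.004, -1.0, -0.0], [-0.001, 0.0, -1.0]]
wrist_force: [0.1, -0.8, -0.2]
finger_gap: 0.0375
grasp_force: 20.0
```

>>> {"api": "apply_moves", "payload": {
  "commands": [
    [0, 0, -0.01, 0, 0.02],
    [0, 0, -0.016, 0, 0.02],
    [0, 0, -0.022, 0, 0.02],
    [0, 0, -0.028, 0, 0.02],
    [0, 0, -0.034, 0, 0.02]
  ]
}}

```text
time_s: 15.65
position: [0.5471, 0.0403, 0.3332]
eef_rot: [[1.0, 0.002, 0.001], [0.002, -1.0, -0.0], [0.001, 0.0, -1.0]]
wrist_force: [0.5, -1.4, 2.7]
finger_gap: 0.0376
grasp_force: 20.0
```

>>> {"api": "apply_moves", "payload": {
  "commands": [
    [0, 0, -0.007, 0, 0.02],
    [0, 0, -0.014, 0, 0.02],
    [0, 0, -0.021, 0, 0.02],
    [0, 0, -0.028, 0, 0.02],
    [0, 0, -0.034, 0, 0.02]
  ]
}}

```text
time_s: 16.15
position: [0.5473, 0.0411, 0.2992]
eef_rot: [[1.0, 0.003, 0.001], [0.003, -1.0, 0.0], [0.001, -0.0, -1.0]]
wrist_force: [1.9, -0.4, 11.8]
finger_gap: 0.0374
grasp_force: 20.0
```

>>> {"api": "apply_moves", "payload": {
  "commands": [
    [0, 0, 0.001, 0, 0.02],
    [0, 0, 0.001, 0, 0.06],
    [0, 0, 0.001, 0, 0.06],
    [0, 0, 0.001, 0, 0.06],
    [0, 0, 0.001, 0, 0.06]
  ]
}}

```text
time_s: 16.65
position: [0.5468, 0.0408, 0.3003]
eef_rot: [[1.0, 0.003, -0.0], [0.003, -1.0, -0.0], [-0.0, 0.0, -1.0]]
wrist_force: [-0.2, -0.4, 0.5]
finger_gap: 0.0575
grasp_force: 0.0
```

>>> {"api": "apply_moves", "payload": {
  "commands": [
    [0, 0, 0.02, 0, 0.07],
    [0, 0, 0.04, 0, 0.07],
    [0, 0, 0.07, 0, 0.07],
    [-0.02, 0, 0.07, 0, 0.07],
    [-0.05, -0.01, 0.07, 0, 0.07]
  ]
}}

```text
time_s: 17.15
position: [0.4971, 0.0321, 0.3708]
eef_rot: [[1.0, 0.005, 0.001], [0.005, -1.0, 0.002], [0.001, -0.002, -1.0]]
wrist_force: [-0.7, -0.2, 0.3]
finger_gap: 0.0699
grasp_force: 0.0
```

```bash
cat >> h.py <<'E'
def chk():
    import pickle,glob,os
    s,c,im=pickle.load(open(max(glob.glob('pics/*.pkl'),key=os.path.getmtime),'rb'))
    for z in(.217,.235,.246,.256,.29):print("exp",z,proj('w',(.547,.041,z),c).round(1))
E
python3 -c "
from h import *
look('w10');chk()"
```

```text
17.15 tcp [0.4971 0.0321 0.3708] yaw -89.71
[266.6 152. ] [  56   61 2622] [0.5232 0.0477 0.046 ] delta [0.0261 0.0156]
[482.8 139.1] [ 28  33 708] [ 0.5439 -0.2367  0.046 ] delta [ 0.0469 -0.2688]
exp 0.217 [[267.3 147.4]]
exp 0.235 [[266.4 150. ]]
exp 0.246 [[265.8 151.9]]
exp 0.256 [[265.3 153.7]]
exp 0.29 [[262.8 161.4]]
```

>>> {"api": "apply_moves", "payload": {
  "commands": [
    [0.01, -0.04, 0, 0, 0.07],
    [0.02, -0.085, 0, 0, 0.07],
    [0.03, -0.13, 0, 0, 0.07],
    [0.04, -0.175, -0.01, 0, 0.07],
    [0.05, -0.22, -0.03, 0, 0.07]
  ]
}}

```text
time_s: 17.7
position: [0.5475, -0.1909, 0.3416]
eef_rot: [[1.0, 0.003, 0.003], [0.003, -1.0, -0.001], [0.003, 0.001, -1.0]]
wrist_force: [0.8, 0.1, -0.7]
finger_gap: 0.0703
grasp_force: 0.0
```

>>> {"api": "apply_moves", "payload": {
  "commands": [
    [0, -0.03, -0.03, 0, 0.07],
    [0, -0.0485, -0.07, 0, 0.07],
    [0, -0.0485, -0.11, 0, 0.07],
    [0, -0.0485, -0.15, 0, 0.07],
    [0, -0.0485, -0.161, 0, 0.07]
  ]
}}

```text
time_s: 18.2
position: [0.5447, -0.237, 0.1751]
eef_rot: [[1.0, 0.003, -0.006], [0.003, -1.0, 0.003], [-0.006, -0.003, -1.0]]
wrist_force: [-0.5, -0.1, 0.2]
finger_gap: 0.0699
grasp_force: 0.0
```

>>> {"api": "apply_moves", "payload": {
  "commands": [
    [0, 0, 0, 0, 0.065],
    [0, 0, 0, 0, 0.065]
  ]
}}

```text
time_s: 18.4
position: [0.5479, -0.2376, 0.1815]
eef_rot: [[1.0, 0.003, 0.002], [0.003, -1.0, -0.001], [0.002, 0.001, -1.0]]
wrist_force: [-0.6, 0.3, -0.0]
finger_gap: 0.0665
grasp_force: 0.0
```

```bash
python3 -c "
from h import *
look('w11')"
```

```text
18.4 tcp [ 0.5479 -0.2376  0.1815] yaw -89.83
[276.3 218.6] [  50   48 1861] [ 0.5469 -0.2363  0.046 ] delta [-0.001   0.0014]
[458.6 238.8] [ 46  25 911] [ 0.5306 -0.3792  0.046 ] delta [-0.0173 -0.1416]
```

>>> {"api": "apply_moves", "payload": {
  "commands": [
    [-0.0005, 0.001, -0.03, 0, 0.065],
    [-0.0005, 0.001, -0.06, 0, 0.065],
    [-0.0005, 0.001, -0.081, 0, 0.065],
    [-0.0005, 0.001, -0.081, 0, 0.065],
    [-0.0005, 0.001, -0.081, 0, 0.02]
  ],
  "squeeze": 30
}}

```text
time_s: 18.95
position: [0.5474, -0.2367, 0.1004]
eef_rot: [[1.0, 0.003, 0.002], [0.003, -1.0, -0.001], [0.002, 0.001, -1.0]]
wrist_force: [-0.5, -0.8, 1.1]
finger_gap: 0.0619
grasp_force: 0.0
```

>>> {"api": "apply_moves", "payload": {
  "commands": [
    [0, 0, 0, 0, 0.02],
    [0, 0, 0, 0, 0.02],
    [0, 0, 0, 0, 0.02],
    [0, 0, 0, 0, 0.02],
    [0, 0, 0.0, 0, 0.02]
  ]
}}

```text
time_s: 19.45
position: [0.5468, -0.2366, 0.0993]
eef_rot: [[1.0, 0.003, 0.001], [0.003, -1.0, -0.001], [0.001, 0.001, -1.0]]
wrist_force: [-1.4, 0.9, 6.2]
finger_gap: 0.0371
grasp_force: 30.0
```

>>> {"api": "apply_moves", "payload": {
  "commands": [
    [0, 0, 0, 0, 0.02],
    [0, 0, 0.04, 0, 0.02],
    [0, 0, 0.09, 0, 0.02],
    [0, 0, 0.135, 0, 0.02],
    [0, 0.02, 0.18, 0, 0.02]
  ]
}}

```text
time_s: 19.95
position: [0.5456, -0.219, 0.2803]
eef_rot: [[1.0, -0.001, -0.0], [-0.001, -1.0, -0.001], [-0.0, 0.001, -1.0]]
wrist_force: [0.5, -0.8, -0.5]
finger_gap: 0.0374
grasp_force: 30.0
```

>>> {"api": "apply_moves", "payload": {
  "commands": [
    [0, 0.025, 0.04, 0, 0.02],
    [0, 0.055, 0.08, 0, 0.02],
    [0, 0.09, 0.088, 0, 0.02],
    [0, 0.13, 0.088, 0, 0.02],
    [0, 0.17, 0.088, 0, 0.02]
  ]
}}

```text
time_s: 20.45
position: [0.5462, -0.0451, 0.367]
eef_rot: [[1.0, 0.002, 0.001], [0.002, -1.0, -0.0], [0.001, 0.001, -1.0]]
wrist_force: [0.5, 0.6, -0.6]
finger_gap: 0.037
grasp_force: 30.0
```

>>> {"api": "apply_moves", "payload": {
  "commands": [
    [0, 0.04, 0, 0, 0.02],
    [0, 0.07, 0, 0, 0.02],
    [0, 0.0875, 0, 0, 0.02],
    [0, 0.0875, 0, 0, 0.02],
    [0, 0.0875, 0, 0, 0.02]
  ]
}}

```text
time_s: 20.95
position: [0.5464, 0.0405, 0.3664]
eef_rot: [[1.0, 0.003, -0.0], [0.003, -1.0, -0.001], [-0.0, 0.001, -1.0]]
wrist_force: [0.3, 0.2, -0.5]
finger_gap: 0.0374
grasp_force: 30.0
```

Same insertion; afterwards I look and go straight to cork B with a twist away from the tin.

>>> {"api": "apply_moves", "payload": {
  "commands": [
    [0.0005, 0.0005, -0.01, 0, 0.02],
    [0.0005, 0.0005, -0.016, 0, 0.02],
    [0.0005, 0.0005, -0.022, 0, 0.02],
    [0.0005, 0.0005, -0.028, 0, 0.02],
    [0.0005, 0.0005, -0.034, 0, 0.02]
  ]
}}

```text
time_s: 21.45
position: [0.547, 0.041, 0.3327]
eef_rot: [[1.0, 0.002, 0.001], [0.002, -1.0, -0.001], [0.001, 0.001, -1.0]]
wrist_force: [-2.8, -0.3, 6.9]
finger_gap: 0.0371
grasp_force: 30.0
```

>>> {"api": "apply_moves", "payload": {
  "commands": [
    [0, 0, -0.007, 0, 0.02],
    [0, 0, -0.014, 0, 0.02],
    [0, 0, -0.021, 0, 0.02],
    [0, 0, -0.027, 0, 0.02],
    [0, 0, -0.0325, 0, 0.02]
  ]
}}

```text
time_s: 21.95
position: [0.5472, 0.0412, 0.3003]
eef_rot: [[1.0, 0.002, 0.001], [0.002, -1.0, -0.0], [0.001, 0.0, -1.0]]
wrist_force: [-0.6, 0.1, 9.9]
finger_gap: 0.0368
grasp_force: 30.0
```

>>> {"api": "apply_moves", "payload": {
  "commands": [
    [0, 0, 0.0, 0, 0.02],
    [0, 0, 0.0, 0, 0.06],
    [0, 0, 0.0, 0, 0.06],
    [0, 0, 0.0, 0, 0.06],
    [0, 0, 0.0, 0, 0.06]
  ]
}}

```text
time_s: 22.45
position: [0.5468, 0.0415, 0.2999]
eef_rot: [[1.0, 0.003, -0.0], [0.003, -1.0, -0.0], [-0.0, 0.0, -1.0]]
wrist_force: [0.3, -0.1, 0.3]
finger_gap: 0.0575
grasp_force: 0.0
```

>>> {"api": "apply_moves", "payload": {
  "commands": [
    [0, 0, 0.02, 0, 0.07],
    [0, 0, 0.04, 0, 0.07],
    [0, 0, 0.07, 0, 0.07],
    [-0.02, 0, 0.07, 0, 0.07],
    [-0.05, -0.01, 0.07, 0, 0.07]
  ]
}}

```text
time_s: 22.95
position: [0.4971, 0.0328, 0.3703]
eef_rot: [[1.0, 0.005, 0.001], [0.005, -1.0, 0.002], [0.001, -0.002, -1.0]]
wrist_force: [-0.7, -0.6, 0.1]
finger_gap: 0.0698
grasp_force: 0.0
```

```bash
python3 -c "
from h import *
look('w12');chk()"
```

```text
22.95 tcp [0.4971 0.0328 0.3703] yaw -89.71
[267.3 152.5] [  56   61 2673] [0.5226 0.0475 0.046 ] delta [0.0256 0.0146]
exp 0.217 [[268.2 147.4]]
exp 0.235 [[267.4 150.1]]
exp 0.246 [[266.9 151.9]]
exp 0.256 [[266.4 153.8]]
exp 0.29 [[264.1 161.6]]
```

>>> {"api": "apply_moves", "payload": {
  "commands": [
    [0.005, -0.04, 0, 0.14, 0.07],
    [0.01, -0.085, 0, 0.28, 0.07],
    [0.015, -0.13, 0, 0.42, 0.07],
    [0.02, -0.175, 0, 0.56, 0.07],
    [0.025, -0.22, 0, 0.7, 0.07]
  ]
}}

```text
time_s: 23.5
position: [0.5218, -0.1903, 0.3701]
eef_rot: [[0.759, 0.651, 0.0], [0.651, -0.759, -0.001], [-0.0, 0.001, -1.0]]
wrist_force: [0.8, -0.1, -0.1]
finger_gap: 0.0703
grasp_force: 0.0
```

>>> {"api": "apply_moves", "payload": {
  "commands": [
    [0, -0.04, -0.02, 0.13, 0.07],
    [0, -0.085, -0.04, 0.26, 0.07],
    [0, -0.13, -0.06, 0.26, 0.07],
    [0, -0.17, -0.09, 0.26, 0.07],
    [0, -0.19, -0.12, 0.26, 0.07]
  ]
}}

```text
time_s: 24.0
position: [0.5205, -0.3828, 0.2485]
eef_rot: [[0.575, 0.818, -0.001], [0.818, -0.575, -0.002], [-0.002, 0.0, -1.0]]
wrist_force: [0.1, -0.0, -0.1]
finger_gap: 0.0702
grasp_force: 0.0
```

>>> {"api": "apply_moves", "payload": {
  "commands": [
    [0, 0, 0, 0, 0.065],
    [0, 0, 0, 0, 0.065],
    [0, 0, 0, 0, 0.065]
  ]
}}

```text
time_s: 24.3
position: [0.5231, -0.3772, 0.2517]
eef_rot: [[0.57, 0.822, 0.002], [0.822, -0.57, -0.001], [0.001, 0.002, -1.0]]
wrist_force: [-0.5, 0.1, 1.1]
finger_gap: 0.0651
grasp_force: 0.0
```

```bash
python3 -c "
from h import *
look('w13')"
```

```text
24.3 tcp [ 0.5231 -0.3772  0.2517] yaw -34.73
[278.7 200.5] [ 39  38 758] [ 0.52   -0.3813  0.046 ] delta [-0.0031 -0.0041]
```

```bash
python3 -c "
import cv2
im=cv2.imread('pics/w13.png');cv2.imwrite('pics/w13c.png',cv2.resize(im[130:300,180:420],(720,510),interpolation=2))"
```

```text
(no output)
```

View pics/w13c.png

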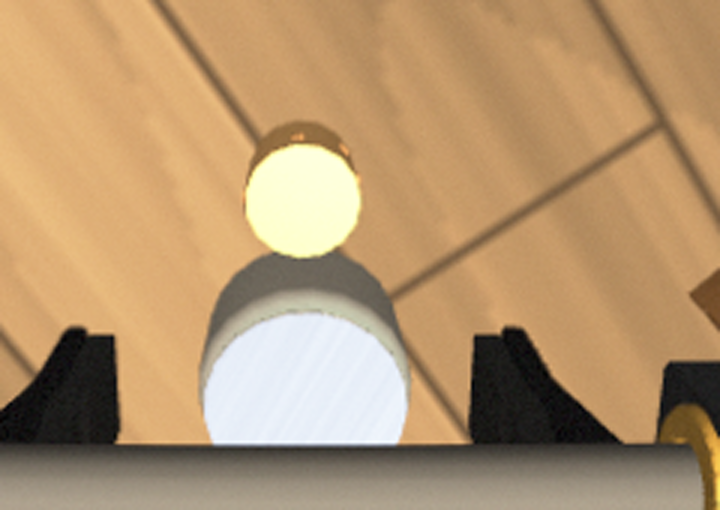

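The cork top is whole at crop (303,200), which is wrist (281,196.7); the mask had missed a washed-out part. The tin lies clear of the finger line. Getting the true offset.

```bash
python3 -c "
from h import *
import pickle
s,c,im=pickle.load(open('pics/w13.pkl','rb'))
P=atz('w',281,196.7,.046,c);print(P,P-s['position'])"
```

```text
[ 0.52394531 -0.37939284  0.046     ] [ 0.0008803  -0.00222795 -0.20574479]
```

>>> {"api": "apply_moves", "payload": {
  "commands": [
    [0.0008, -0.002, -0.04, 0, 0.065],
    [0.0008, -0.002, -0.08, 0, 0.065],
    [0.0008, -0.002, -0.12, 0, 0.065],
    [0.0008, -0.002, -0.1515, 0, 0.065],
    [0.0008, -0.002, -0.1515, 0, 0.065]
  ]
}}

```text
time_s: 24.85
position: [0.5214, -0.3784, 0.0954]
eef_rot: [[0.57, 0.822, -0.004], [0.822, -0.57, 0.003], [0.0, -0.006, -1.0]]
wrist_force: [-0.4, -0.3, 0.8]
finger_gap: 0.0649
grasp_force: 0.0
```

>>> {"api": "apply_moves", "payload": {
  "commands": [
    [0, 0, 0, 0, 0.065],
    [0, 0, 0, 0, 0.02],
    [0, 0, 0, 0, 0.02],
    [0, 0, 0, 0, 0.02],
    [0, 0, 0.0, 0, 0.02]
  ]
}}

```text
time_s: 25.35
position: [0.523, -0.3807, 0.0993]
eef_rot: [[0.571, 0.821, 0.001], [0.821, -0.571, -0.001], [-0.0, 0.001, -1.0]]
wrist_force: [-0.2, -0.1, -0.1]
finger_gap: 0.0405
grasp_force: 0.0
```

>>> {"api": "apply_moves", "payload": {
  "commands": [
    [0, 0, 0, 0, 0.02],
    [0, 0, 0, 0, 0.02],
    [0, 0, 0.0, 0, 0.02],
    [0, 0, 0.03, 0, 0.02],
    [0, 0, 0.07, 0, 0.02]
  ]
}}

```text
time_s: 25.85
position: [0.5215, -0.3797, 0.1668]
eef_rot: [[0.571, 0.821, -0.004], [0.821, -0.571, 0.003], [0.0, -0.005, -1.0]]
wrist_force: [1.5, -0.5, 0.4]
finger_gap: 0.0374
grasp_force: 30.0
```

>>> {"api": "apply_moves", "payload": {
  "commands": [
    [0, 0.01, 0.045, -0.14, 0.02],
    [0, 0.02, 0.09, -0.28, 0.02],
    [0, 0.03, 0.135, -0.42, 0.02],
    [0, 0.055, 0.175, -0.56, 0.02],
    [0, 0.09, 0.198, -0.7, 0.02]
  ]
}}

```text
time_s: 26.35
position: [0.5226, -0.2912, 0.3697]
eef_rot: [[0.968, 0.252, 0.003], [0.252, -0.968, -0.002], [0.002, 0.003, -1.0]]
wrist_force: [0.6, -0.6, 0.1]
finger_gap: 0.0379
grasp_force: 30.0
```

>>> {"api": "apply_moves", "payload": {
  "commands": [
    [0.005, 0.04, 0, -0.13, 0.02],
    [0.01, 0.085, 0, -0.26, 0.02],
    [0.015, 0.13, 0, -0.26, 0.02],
    [0.02, 0.175, 0, -0.26, 0.02],
    [0.023, 0.22, 0, -0.26, 0.02]
  ]
}}

```text
time_s: 26.85
position: [0.5455, -0.0686, 0.3663]
eef_rot: [[1.0, 0.003, -0.0], [0.003, -1.0, -0.0], [-0.0, 0.0, -1.0]]
wrist_force: [0.9, 0.5, -0.8]
finger_gap: 0.0372
grasp_force: 30.0
```

>>> {"api": "apply_moves", "payload": {
  "commands": [
    [0, 0.04, 0, 0, 0.02],
    [0, 0.08, 0, 0, 0.02],
    [0, 0.11, 0, 0, 0.02],
    [0, 0.11, 0, 0, 0.02],
    [0, 0.11, 0, 0, 0.02]
  ]
}}

```text
time_s: 27.35
position: [0.5456, 0.0398, 0.3663]
eef_rot: [[1.0, 0.004, -0.0], [0.004, -1.0, -0.0], [-0.0, 0.0, -1.0]]
wrist_force: [0.8, -0.0, 0.4]
finger_gap: 0.0372
grasp_force: 30.0
```

```bash
python3 -c "
from h import *
look('w14')"
```

```text
27.35 tcp [0.5456 0.0398 0.3663] yaw -89.77
[44.6  6.6] [ 42  22 209] [0.7487 0.3221 0.046 ] delta [0.203  0.2823]
[54.1 37.3] [  81   84 1771] [0.7132 0.3143 0.046 ] delta [0.1675 0.2745]
[12.  54.4] [ 31  29 273] [0.6961 0.374  0.046 ] delta [0.1505 0.3343]
[265.  212.8] [ 63  40 328] [0.4901 0.0571 0.046 ] delta [-0.0555  0.0173]
[132.7 227.5] [ 60   8 351] [0.4675 0.2415 0.046 ] delta [-0.0781  0.2017]
[276.3 262.4] [  74   46 2186] [0.4162 0.0415 0.046 ] delta [-0.1294  0.0017]
```

>>> {"api": "apply_moves", "payload": {
  "commands": [
    [0.0012, 0.0012, -0.01, 0, 0.02],
    [0.0012, 0.0012, -0.016, 0, 0.02],
    [0.0012, 0.0012, -0.022, 0, 0.02],
    [0.0012, 0.0012, -0.028, 0, 0.02],
    [0.0012, 0.0012, -0.034, 0, 0.02]
  ]
}}

```text
time_s: 27.9
position: [0.5473, 0.0402, 0.3331]
eef_rot: [[1.0, 0.002, 0.002], [0.002, -1.0, -0.0], [0.002, 0.0, -1.0]]
wrist_force: [-2.0, -0.5, 10.1]
finger_gap: 0.0372
grasp_force: 30.0
```

>>> {"api": "apply_moves", "payload": {
  "commands": [
    [0, 0, -0.007, 0, 0.02],
    [0, 0, -0.014, 0, 0.02],
    [0, 0, -0.021, 0, 0.02],
    [0, 0, -0.027, 0, 0.02],
    [0, 0, -0.0325, 0, 0.02]
  ]
}}

```text
time_s: 28.4
position: [0.5473, 0.0405, 0.3008]
eef_rot: [[1.0, 0.002, 0.002], [0.002, -1.0, -0.0], [0.002, 0.0, -1.0]]
wrist_force: [-2.7, -0.6, 10.7]
finger_gap: 0.0373
grasp_force: 30.0
```

>>> {"api": "apply_moves", "payload": {
  "commands": [
    [0, 0, 0.0, 0, 0.02],
    [0, 0, 0.0, 0, 0.06],
    [0, 0, 0.0, 0, 0.06],
    [0, 0, 0.0, 0, 0.06],
    [0, 0, 0.0, 0, 0.06]
  ]
}}

```text
time_s: 28.9
position: [0.5468, 0.0406, 0.2998]
eef_rot: [[1.0, 0.003, -0.0], [0.003, -1.0, -0.0], [-0.0, 0.0, -1.0]]
wrist_force: [0.1, -0.1, 1.1]
finger_gap: 0.0575
grasp_force: 0.0
```

>>> {"api": "apply_moves", "payload": {
  "commands": [
    [0, 0, 0.02, 0, 0.07],
    [0, 0, 0.04, 0, 0.07],
    [0, 0, 0.07, 0, 0.07],
    [-0.02, 0, 0.07, 0, 0.07],
    [-0.05, -0.01, 0.07, 0, 0.07]
  ]
}}

```text
time_s: 29.4
position: [0.4971, 0.0319, 0.3703]
eef_rot: [[1.0, 0.005, 0.001], [0.005, -1.0, 0.001], [0.001, -0.001, -1.0]]
wrist_force: [-0.2, -0.3, 0.4]
finger_gap: 0.0697
grasp_force: 0.0
```

```bash
python3 -c "
from h import *
look('w15');chk()
cv2.imwrite('pics/top15.png',cv2.resize(r.camera('top')[120:330,130:410,::-1],(800,600),interpolation=2))"
```

```text
29.4 tcp [0.4971 0.0319 0.3703] yaw -89.72
[266.9 153.3] [  57   62 2675] [0.5216 0.0471 0.046 ] delta [0.0245 0.0151]
exp 0.217 [[267.1 147.4]]
exp 0.235 [[266.2 150.1]]
exp 0.246 [[265.6 152. ]]
exp 0.256 [[265.  153.8]]
exp 0.29 [[262.5 161.6]]
```

```bash
python3 -c "
from h import *
k=.7
print('bB',atz('top',237*k,283*k,0),'bB top',atz('top',184*k,239*k,.3),'half',atz('top',208*k,385*k,0),atz('top',163*k,378*k,.235))"
```

```text
bB [0.60399165 0.40692204 0.        ] bB top [0.60746757 0.41170266 0.3       ] half [0.38900743 0.45714522 0.        ] [0.38662767 0.45657175 0.235     ]
```

>>> {"api": "apply_moves", "payload": {
  "commands": [
    [0, 0.045, 0.02, 0, 0.07],
    [0, 0.09, 0.03, 0, 0.07],
    [-0.01, 0.135, 0.03, 0, 0.07],
    [-0.02, 0.18, 0.03, 0, 0.07],
    [-0.02, 0.2, 0.03, 0, 0.07]
  ]
}}

```text
time_s: 30.0
position: [0.475, 0.2356, 0.4004]
eef_rot: [[1.0, 0.008, 0.0], [0.008, -1.0, 0.002], [0.0, -0.002, -1.0]]
wrist_force: [-0.4, -0.7, 0.1]
finger_gap: 0.0698
grasp_force: 0.0
```

>>> {"api": "apply_moves", "payload": {
  "commands": [
    [-0.01, 0.02, 0, 0, 0.07],
    [-0.02, 0.04, 0, 0, 0.07],
    [-0.02, 0.04, 0, 0, 0.07],
    [-0.02, 0.04, 0, 0, 0.07]
  ]
}}

```text
time_s: 30.4
position: [0.4571, 0.2708, 0.3998]
eef_rot: [[1.0, 0.004, -0.0], [0.004, -1.0, -0.0], [-0.0, 0.0, -1.0]]
wrist_force: [0.5, -1.0, 0.5]
finger_gap: 0.0701
grasp_force: 0.0
```

```bash
python3 -c "
from h import *
s,c,im=snap('w16');print(s['time_s'],s['position'])
print(proj('w',[(.469,.351,.225),(.469,.351,.075)],c))"
```

```text
30.4 [0.457104   0.27084962 0.39983422]
[[185.34192445 189.0000255 ]
 [217.01851427 162.56318808]]
```

View pics/w16.png

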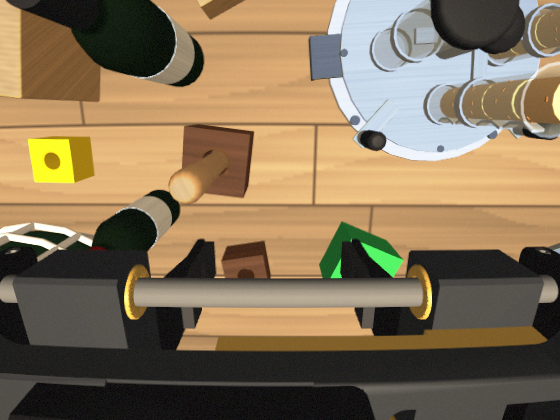

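The rod top is at (184,187), matching the prediction (185,189), in the larger brown block. Bottle B's neck is at about (.606,.41) and the half bottle at (.388,.457). Both clear the gripper.

>>> {"api": "apply_moves", "payload": {
  "commands": [
    [0.005, 0.03, -0.02, 0, 0.07],
    [0.013, 0.06, -0.05, 0, 0.07],
    [0.013, 0.081, -0.075, 0, 0.07],
    [0.013, 0.081, -0.075, 0, 0.07],
    [0.013, 0.081, -0.075, 0, 0.07]
  ]
}}

```text
time_s: 30.95
position: [0.4706, 0.3509, 0.3247]
eef_rot: [[1.0, 0.002, -0.001], [0.002, -1.0, -0.001], [-0.001, 0.001, -1.0]]
wrist_force: [0.3, 0.3, -0.1]
finger_gap: 0.07
grasp_force: 0.0
```

```bash
python3 -c "
from h import *
s,c,im=snap('w17');print(s['time_s'],s['position'])
print(proj('w',[(.470,.3515,.225),(.47,.3675,.225),(.47,.3355,.225)],c))"
```

```text
30.95 [0.47057062 0.35086408 0.32466468]
[[277.18585435 235.18235014]
 [252.35172118 235.10024085]
 [302.0168693  235.24209126]]
```

View pics/w17.png

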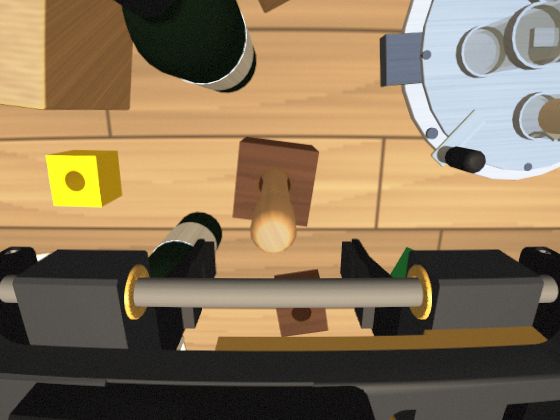

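The rod top is at (274,231), about 2 mm left and ahead of the prediction; adjusting to (.4715,.353). Grasping.

>>> {"api": "apply_moves", "payload": {
  "commands": [
    [0.001, 0.002, -0.025, 0, 0.07],
    [0.001, 0.002, -0.05, 0, 0.07],
    [0.001, 0.002, -0.0705, 0, 0.07],
    [0.001, 0.002, -0.0705, 0, 0.07],
    [0.001, 0.002, -0.0705, 0, 0.07]
  ],
  "squeeze": 50
}}

```text
time_s: 31.5
position: [0.4718, 0.3531, 0.2561]
eef_rot: [[1.0, 0.001, 0.002], [0.001, -1.0, 0.0], [0.002, -0.0, -1.0]]
wrist_force: [-0.3, 0.3, 0.2]
finger_gap: 0.0701
grasp_force: 0.0
```

>>> {"api": "apply_moves", "payload": {
  "commands": [
    [0, 0, 0, 0, 0.01],
    [0, 0, 0, 0, 0.01],
    [0, 0, 0, 0, 0.01],
    [0, 0, 0, 0, 0.01],
    [0, 0, 0, 0, 0.01]
  ]
}}

```text
time_s: 32.0
position: [0.4709, 0.3538, 0.2546]
eef_rot: [[1.0, 0.003, 0.0], [0.003, -1.0, -0.0], [0.0, 0.0, -1.0]]
wrist_force: [-0.5, 0.6, 0.8]
finger_gap: 0.0379
grasp_force: 0.0
```

>>> {"api": "apply_moves", "payload": {
  "commands": [
    [0, 0, 0, 0, 0.01],
    [0, 0, 0, 0, 0.01],
    [0, 0, 0, 0, 0.01],
    [0, 0, 0, 0, 0.01],
    [0, 0, 0, 0, 0.01]
  ]
}}

```text
time_s: 32.5
position: [0.4709, 0.3538, 0.2545]
eef_rot: [[1.0, 0.003, 0.0], [0.003, -1.0, 0.0], [0.0, -0.0, -1.0]]
wrist_force: [-0.3, 0.3, -0.0]
finger_gap: 0.031
grasp_force: 50.0
```

>>> {"api": "apply_moves", "payload": {
  "commands": [
    [0, 0, 0.025, 0, 0.01],
    [0, 0, 0.065, 0, 0.01],
    [0, 0, 0.11, 0, 0.01],
    [0, 0, 0.155, 0, 0.01],
    [0, 0, 0.2, 0, 0.01]
  ]
}}

```text
time_s: 33.0
position: [0.4706, 0.3534, 0.4562]
eef_rot: [[1.0, 0.003, -0.0], [0.003, -1.0, -0.0], [-0.0, 0.0, -1.0]]
wrist_force: [0.5, 0.4, -0.4]
finger_gap: 0.0311
grasp_force: 50.0
```

>>> {"api": "apply_moves", "payload": {
  "commands": [
    [0, 0, 0.04, 0, 0.01],
    [0, -0.02, 0.065, 0, 0.01],
    [0.01, -0.06, 0.065, 0, 0.01],
    [0.02, -0.1, 0.065, 0, 0.01],
    [0.03, -0.14, 0.065, 0, 0.01]
  ]
}}

```text
time_s: 33.5
position: [0.501, 0.2123, 0.5193]
eef_rot: [[1.0, 0.003, -0.0], [0.003, -1.0, -0.0], [-0.0, 0.0, -1.0]]
wrist_force: [1.0, 0.7, -1.8]
finger_gap: 0.0311
grasp_force: 50.0
```

>>> {"api": "apply_moves", "payload": {
  "commands": [
    [0.01, -0.04, 0, 0, 0.01],
    [0.02, -0.08, 0, 0, 0.01],
    [0.03, -0.12, 0, 0, 0.01],
    [0.04, -0.155, 0, 0, 0.01],
    [0.046, -0.1725, 0, 0, 0.01]
  ]
}}

```text
time_s: 34.0
position: [0.5475, 0.0372, 0.519]
eef_rot: [[1.0, -0.002, -0.001], [-0.002, -1.0, -0.001], [-0.001, 0.001, -1.0]]
wrist_force: [0.4, -0.1, -1.5]
finger_gap: 0.0309
grasp_force: 50.0
```

>>> {"api": "apply_moves", "payload": {
  "commands": [
    [0, 0, 0, 0, 0.01],
    [0, 0, 0, 0, 0.01],
    [0, 0, 0, 0, 0.01]
  ]
}}

```text
time_s: 34.3
position: [0.5466, 0.0427, 0.5195]
eef_rot: [[1.0, 0.005, -0.0], [0.005, -1.0, 0.0], [-0.0, -0.0, -1.0]]
wrist_force: [-0.3, 0.1, -0.9]
finger_gap: 0.031
grasp_force: 50.0
```

```bash
python3 -c "
from h import *
s,c,im=snap('w18');print(s['time_s'],s['position'],s['wrist_force'])
a=cv2.resize(im[60:280,170:390,::-1],(400,400));b=cv2.resize(r.camera('scene')[120:280,200:360,::-1],(400,400),interpolation=2)
cv2.imwrite('pics/w18c.png',np.hstack([a,b]))"
```

```text
34.3 [0.5465659  0.04266351 0.51951268] [-0.33063561  0.08971878 -0.94083933]
```

View pics/w18c.png

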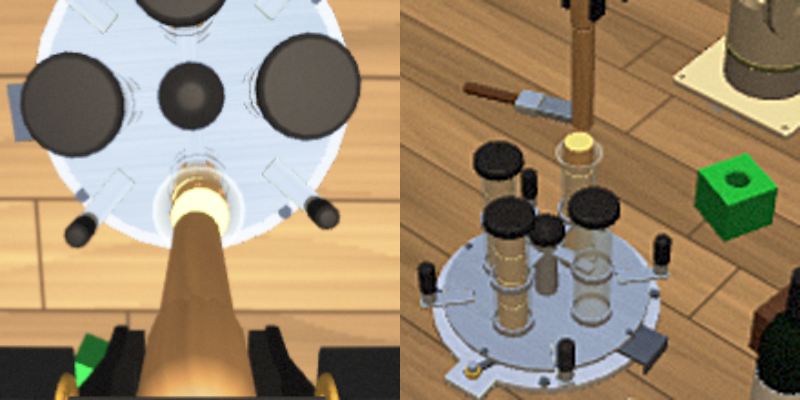

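The rod hangs upright over the cork in the tube (left crop 198,212; the scene crop agrees). Ramming.

>>> {"api": "apply_moves", "payload": {
  "commands": [
    [0, -0.0015, -0.012, 0, 0.01],
    [0, -0.0015, -0.022, 0, 0.01],
    [0, -0.0015, -0.028, 0, 0.01],
    [0, -0.0015, -0.034, 0, 0.01],
    [0, -0.0015, -0.04, 0, 0.01]
  ]
}}

```text
time_s: 34.9
position: [0.5469, 0.0402, 0.4813]
eef_rot: [[1.0, 0.003, 0.003], [0.003, -1.0, -0.0], [0.003, 0.0, -1.0]]
wrist_force: [-1.3, 0.1, 11.5]
finger_gap: 0.0314
grasp_force: 50.0
```

>>> {"api": "apply_moves", "payload": {
  "commands": [
    [0, 0, -0.004, 0, 0.01],
    [0, 0, -0.008, 0, 0.01],
    [0, 0, -0.012, 0, 0.01],
    [0, 0, -0.015, 0, 0.01],
    [0, 0, -0.015, 0, 0.01]
  ]
}}

```text
time_s: 35.4
position: [0.5468, 0.0403, 0.4659]
eef_rot: [[1.0, 0.003, 0.002], [0.003, -1.0, -0.0], [0.002, 0.0, -1.0]]
wrist_force: [-1.0, 0.7, 6.1]
finger_gap: 0.0308
grasp_force: 50.0
```

>>> {"api": "apply_moves", "payload": {
  "commands": [
    [0, 0, -0.001, 0, 0.01],
    [0, 0, -0.002, 0, 0.01],
    [0, 0, -0.003, 0, 0.01]
  ]
}}

```text
time_s: 35.7
position: [0.5469, 0.0403, 0.4636]
eef_rot: [[1.0, 0.003, 0.003], [0.003, -1.0, -0.0], [0.003, 0.0, -1.0]]
wrist_force: [-1.1, -0.4, 11.8]
finger_gap: 0.0308
grasp_force: 50.0
```

>>> {"api": "apply_moves", "payload": {
  "commands": [
    [0, 0, -0.001, 0, 0.01],
    [0, 0, -0.002, 0, 0.01]
  ]
}}

```text
time_s: 35.9
position: [0.5469, 0.0403, 0.4616]
eef_rot: [[1.0, 0.003, 0.004], [0.003, -1.0, -0.0], [0.004, 0.0, -1.0]]
wrist_force: [-1.5, -0.8, 11.1]
finger_gap: 0.0314
grasp_force: 50.0
```

>>> {"api": "apply_moves", "payload": {
  "commands": [
    [0, 0, -0.001, 0, 0.01],
    [0, 0, -0.0015, 0, 0.01]
  ]
}}

```text
time_s: 36.1
position: [0.5471, 0.0404, 0.4613]
eef_rot: [[1.0, 0.003, 0.006], [0.003, -1.0, -0.0], [0.006, 0.0, -1.0]]
wrist_force: [-2.3, -0.9, 20.6]
finger_gap: 0.0315
grasp_force: 50.0
```

It has bottomed at TCP .4613, the expected home height, with the force rising. One firm press more.

>>> {"api": "apply_moves", "payload": {
  "commands": [
    [0, 0, -0.0008, 0, 0.01],
    [0, 0, -0.0015, 0, 0.01],
    [0, 0, -0.0015, 0, 0.01],
    [0, 0, -0.0015, 0, 0.01]
  ]
}}

```text
time_s: 36.5
position: [0.5472, 0.0405, 0.4613]
eef_rot: [[1.0, 0.003, 0.008], [0.003, -1.0, -0.0], [0.008, 0.0, -1.0]]
wrist_force: [-1.5, 0.1, 26.2]
finger_gap: 0.0309
grasp_force: 50.0
```

>>> {"api": "apply_moves", "payload": {
  "commands": [
    [0, 0, -0.001, 0, 0.01],
    [0, 0, -0.002, 0, 0.01],
    [0, 0, -0.002, 0, 0.01],
    [0, 0, -0.002, 0, 0.01]
  ]
}}

```text
time_s: 36.9
position: [0.5475, 0.0406, 0.4612]
eef_rot: [[1.0, 0.003, 0.011], [0.003, -1.0, -0.0], [0.011, 0.0, -1.0]]
wrist_force: [-3.3, -1.1, 35.8]
finger_gap: 0.0307
grasp_force: 50.0
```

>>> {"api": "apply_moves", "payload": {
  "commands": [
    [0, 0, 0.005, 0, 0.01],
    [0, 0, 0.03, 0, 0.01],
    [0, 0, 0.064, 0, 0.01],
    [0, 0, 0.064, 0, 0.01],
    [0, 0, 0.064, 0, 0.01]
  ]
}}

```text
time_s: 37.4
position: [0.547, 0.0401, 0.5185]
eef_rot: [[1.0, 0.003, 0.001], [0.003, -1.0, 0.0], [0.001, -0.0, -1.0]]
wrist_force: [-0.4, 0.3, -2.0]
finger_gap: 0.0313
grasp_force: 50.0
```

```bash
python3 -c "
from h import *
s,c,im=snap('w19');print(s['time_s'],s['position'],s['wrist_force'])
cv2.imwrite('pics/w19c.png',cv2.resize(r.camera('scene')[120:280,200:360,::-1],(600,600),interpolation=2))"
```

```text
37.4 [0.54703212 0.04010523 0.5185079 ] [-0.40163045  0.33723086 -2.04518823]
```

View pics/w19c.png

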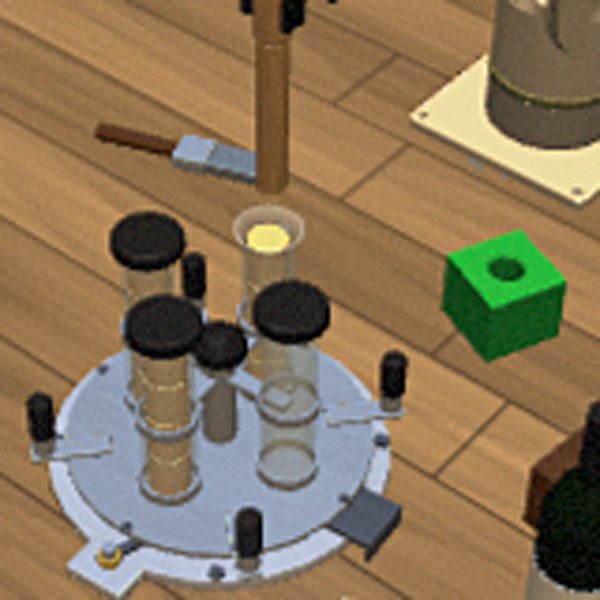

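The cork top now sits inside the rim (crop 269,238); home height and 36 N confirm it's bottomed. Returning the rod.

>>> {"api": "apply_moves", "payload": {
  "commands": [
    [-0.01, 0.035, 0, 0, 0.01],
    [-0.02, 0.075, 0, 0, 0.01],
    [-0.03, 0.115, 0, 0, 0.01],
    [-0.04, 0.155, 0, 0, 0.01],
    [-0.05, 0.195, 0, 0, 0.01]
  ]
}}

```text
time_s: 38.0
position: [0.4961, 0.236, 0.5174]
eef_rot: [[1.0, 0.002, -0.001], [0.002, -1.0, -0.001], [-0.001, 0.001, -1.0]]
wrist_force: [0.1, 0.8, -0.3]
finger_gap: 0.031
grasp_force: 50.0
```

>>> {"api": "apply_moves", "payload": {
  "commands": [
    [-0.01, 0.04, 0, 0, 0.01],
    [-0.02, 0.08, 0, 0, 0.01],
    [-0.026, 0.1185, -0.03, 0, 0.01],
    [-0.026, 0.1185, -0.07, 0, 0.01],
    [-0.026, 0.1185, -0.11, 0, 0.01]
  ]
}}

```text
time_s: 38.5
position: [0.4696, 0.3546, 0.4058]
eef_rot: [[1.0, 0.006, -0.001], [0.006, -1.0, -0.0], [-0.001, 0.0, -1.0]]
wrist_force: [0.4, -0.4, -1.3]
finger_gap: 0.0307
grasp_force: 50.0
```

>>> {"api": "apply_moves", "payload": {
  "commands": [
    [0, 0, -0.03, 0, 0.01],
    [0, 0, -0.06, 0, 0.01],
    [0, 0, -0.06, 0, 0.01],
    [0, 0, -0.06, 0, 0.01]
  ]
}}

```text
time_s: 38.9
position: [0.4708, 0.353, 0.3486]
eef_rot: [[1.0, 0.003, -0.001], [0.003, -1.0, -0.001], [-0.001, 0.001, -1.0]]
wrist_force: [1.2, 0.4, -1.9]
finger_gap: 0.0308
grasp_force: 50.0
```

```bash
python3 -c "
from h import *
s,c,im=snap('w20');print(s['time_s'],s['position'],s['wrist_force'])
cv2.imwrite('pics/w20c.png',cv2.resize(im[90:280,180:380,::-1],(600,570)))
print(proj('w',[(.471,.3535,.075)],c))"
```

```text
38.9 [0.47079177 0.35297429 0.34855831] [ 1.18748642  0.40079032 -1.87881876]
[[277.49935824 179.26066116]]
```

View pics/w20c.png

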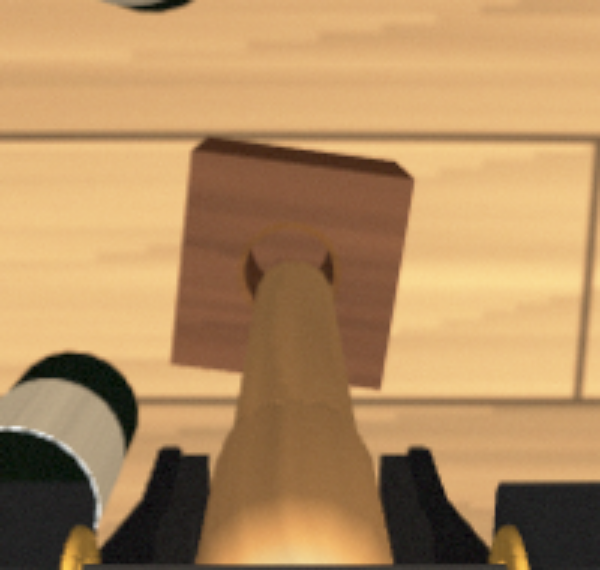

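The hole spans crop x 246–333 (centre 290,268), agreeing with the prediction, and the rod is centred above it. Lowering.

>>> {"api": "apply_moves", "payload": {
  "commands": [
    [0, 0.0003, -0.015, 0, 0.01],
    [0, 0.0003, -0.025, 0, 0.01],
    [0, 0.0003, -0.032, 0, 0.01],
    [0, 0.0003, -0.039, 0, 0.01],
    [0, 0.0003, -0.045, 0, 0.01]
  ]
}}

```text
time_s: 39.45
position: [0.4709, 0.3535, 0.3029]
eef_rot: [[1.0, 0.003, -0.0], [0.003, -1.0, -0.0], [-0.0, 0.0, -1.0]]
wrist_force: [-0.2, -0.1, -1.7]
finger_gap: 0.0308
grasp_force: 50.0
```

>>> {"api": "apply_moves", "payload": {
  "commands": [
    [0, 0, -0.012, 0, 0.01],
    [0, 0, -0.024, 0, 0.01],
    [0, 0, -0.036, 0, 0.01],
    [0, 0, -0.044, 0, 0.01],
    [0, 0, -0.048, 0, 0.01]
  ]
}}

```text
time_s: 39.95
position: [0.4707, 0.3534, 0.2544]
eef_rot: [[1.0, 0.003, -0.001], [0.003, -1.0, -0.001], [-0.001, 0.001, -1.0]]
wrist_force: [-2.7, -2.7, 24.5]
finger_gap: 0.031
grasp_force: 50.0
```

>>> {"api": "apply_moves", "payload": {
  "commands": [
    [0, 0, 0, 0, 0.01],
    [0, 0, 0, 0, 0.01]
  ]
}}

```text
time_s: 40.15
position: [0.471, 0.3536, 0.2557]
eef_rot: [[1.0, 0.003, 0.0], [0.003, -1.0, 0.0], [0.0, -0.0, -1.0]]
wrist_force: [0.3, 0.6, -1.8]
finger_gap: 0.0314
grasp_force: 50.0
```

>>> {"api": "apply_moves", "payload": {
  "commands": [
    [0, 0, -0.001, 0, 0.01],
    [0, 0, -0.001, 0, 0.065],
    [0, 0, -0.001, 0, 0.065],
    [0, 0, -0.001, 0, 0.065],
    [0, 0, -0.001, 0, 0.065]
  ],
  "squeeze": 30
}}

```text
time_s: 40.65
position: [0.471, 0.3536, 0.2546]
eef_rot: [[1.0, 0.003, 0.0], [0.003, -1.0, 0.0], [0.0, -0.0, -1.0]]
wrist_force: [0.3, -0.4, 0.2]
finger_gap: 0.0557
grasp_force: 0.0
```

>>> {"api": "apply_moves", "payload": {
  "commands": [
    [0, 0, -0.001, 0, 0.07],
    [0, 0, 0.02, 0, 0.07],
    [0, 0, 0.06, 0, 0.07],
    [0, 0, 0.1, 0, 0.07],
    [0, -0.03, 0.12, 0, 0.07]
  ]
}}

```text
time_s: 41.15
position: [0.4697, 0.3269, 0.3777]
eef_rot: [[1.0, 0.008, 0.002], [0.008, -1.0, 0.004], [0.002, -0.004, -1.0]]
wrist_force: [-0.6, -0.1, 0.2]
finger_gap: 0.0699
grasp_force: 0.0
```

>>> {"api": "apply_moves", "payload": {
  "commands": [
    [0, -0.04, 0, 0, 0.07],
    [0, -0.08, 0, 0, 0.07],
    [0, -0.12, 0, 0, 0.07],
    [0, -0.15, 0, 0, 0.07],
    [0, -0.15, 0, 0, 0.07]
  ]
}}

```text
time_s: 41.65
position: [0.4717, 0.1689, 0.3746]
eef_rot: [[1.0, -0.004, 0.001], [-0.004, -1.0, -0.002], [0.001, 0.002, -1.0]]
wrist_force: [1.6, 0.7, 0.1]
finger_gap: 0.0698
grasp_force: 0.0
```

```bash
python3 -c "
from h import *
s,c,im=snap('w21');print(s['time_s'],s['position'],s['joint_pos'].round(2))
print(proj('w',[(.471,.3535,.225),(.471,.3535,.075),(.519,-.074,.105),(.5,.145,.105)],c))"
```

```text
41.65 [0.47172906 0.16894511 0.37457989] [ 0.22  0.07 -0.68  1.62  0.05  1.47 -2.04]
[[ 52.96528518 212.89911402]
 [131.20740486 177.02137132]
 [488.99264115 140.26596894]
 [298.75355058 155.92093511]]
```

View pics/w21.png

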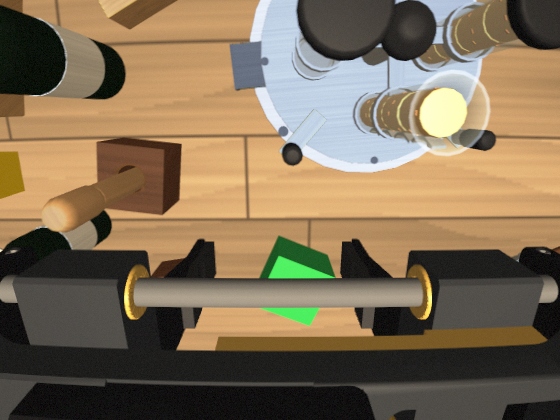

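The rod stands back in the larger brown stand, upright (62,212), with the corks stacked in the tube. I've now viewed more pictures than the 14 allowed, so from here I use numbers only. Next I turn the tool so the fingers close tangentially on the right handle with the camera side facing outward.

>>> {"api": "apply_moves", "payload": {
  "commands": [
    [0, -0.01, 0, 0.145, 0.07],
    [0, -0.02, 0, 0.29, 0.07],
    [0, -0.03, 0, 0.435, 0.07],
    [0, -0.04, 0, 0.58, 0.07],
    [0, -0.05, 0, 0.725, 0.07]
  ]
}}

```text
time_s: 42.2
position: [0.4708, 0.1247, 0.3745]
eef_rot: [[0.741, 0.671, 0.0], [0.671, -0.741, 0.0], [0.0, -0.0, -1.0]]
wrist_force: [0.5, 0.8, -0.5]
finger_gap: 0.0697
grasp_force: 0.0
```

>>> {"api": "apply_moves", "payload": {
  "commands": [
    [0, -0.01, 0, 0.145, 0.07],
    [0, -0.02, 0, 0.29, 0.07],
    [0, -0.03, 0, 0.435, 0.07],
    [0, -0.04, 0, 0.58, 0.07],
    [0, -0.05, 0, 0.725, 0.07]
  ]
}}

```text
time_s: 42.7
position: [0.4709, 0.0746, 0.3744]
eef_rot: [[0.11, 0.994, 0.0], [0.994, -0.11, 0.0], [0.0, -0.0, -1.0]]
wrist_force: [0.3, -0.0, -0.2]
finger_gap: 0.0701
grasp_force: 0.0
```

>>> {"api": "apply_moves", "payload": {
  "commands": [
    [0, -0.01, 0, 0.145, 0.07],
    [0, -0.02, 0, 0.29, 0.07],
    [0, -0.03, 0, 0.435, 0.07],
    [0, -0.04, 0, 0.58, 0.07],
    [0, -0.05, 0, 0.725, 0.07]
  ]
}}

```text
time_s: 43.2
position: [0.4711, 0.0246, 0.3744]
eef_rot: [[-0.577, 0.817, 0.0], [0.817, 0.577, 0.0], [0.0, 0.0, -1.0]]
wrist_force: [-0.5, -0.3, -0.3]
finger_gap: 0.0698
grasp_force: 0.0
```

>>> {"api": "apply_moves", "payload": {
  "commands": [
    [0.01, -0.01, 0, 0.145, 0.07],
    [0.02, -0.02, 0, 0.29, 0.07],
    [0.03, -0.03, 0, 0.435, 0.07],
    [0.04, -0.04, 0, 0.58, 0.07],
    [0.045, -0.05, 0, 0.725, 0.07]
  ]
}}

```text
time_s: 43.7
position: [0.5168, -0.0253, 0.3742]
eef_rot: [[-0.974, 0.229, -0.0], [0.229, 0.974, 0.001], [0.0, 0.001, -1.0]]
wrist_force: [-0.8, 0.4, 0.4]
finger_gap: 0.07
grasp_force: 0.0
```

>>> {"api": "apply_moves", "payload": {
  "commands": [
    [0, -0.01, 0, 0.145, 0.07],
    [0, -0.02, 0, 0.29, 0.07],
    [0, -0.03, 0, 0.435, 0.07],
    [0, -0.04, 0, 0.58, 0.07],
    [0, -0.044, 0, 0.7, 0.07]
  ]
}}

```text
time_s: 44.2
position: [0.5164, -0.0701, 0.3743]
eef_rot: [[-0.893, -0.451, -0.0], [-0.451, 0.893, 0.0], [0.0, 0.0, -1.0]]
wrist_force: [0.5, 0.8, -0.1]
finger_gap: 0.0699
grasp_force: 0.0
```

```bash
cat >> h.py <<'E'
def dark(im,amin=150):
    g=im.max(2); m=(g<60).astype(np.uint8); k,l,st,c=cv2.connectedComponentsWithStats(m)
    return [(c[i].round(1),st[i]) for i in range(1,k) if st[i][4]>amin]
E
python3 -c "
from h import *
s,c,im=snap('w22');print(s['time_s'],s['position'],s['eef_rot'].round(3),s['joint_pos'].round(2))
print(proj('w',[(.517,-.075,.105),(.517,-.075,.06)],c))
for b in dark(im):print(b)"
```

```text
44.2 [ 0.51636302 -0.07005678  0.3742742 ] [[-0.893 -0.451 -0.   ]
 [-0.451  0.893  0.   ]
 [ 0.     0.    -1.   ]] [ 0.54  0.1  -0.53  1.58  0.05  1.48  2.05]
[[272.30487295 181.71908813]
 [272.81847831 174.49154586]]
(array([273.3, 177.9]), array([264, 168,  19,  24, 243], dtype=int32))
(array([256.9, 344.4]), array([    0,   230,   560,   190, 47545], dtype=int32))
(array([264.7, 324.4]), array([ 230,  309,   70,   28, 1338], dtype=int32))
(array([325.3, 319.9]), array([306, 308,  41,  26, 790], dtype=int32))
(array([215. , 324.5]), array([206, 310,  18,  30, 361], dtype=int32))
(array([532.9, 410.7]), array([502, 400,  58,  20, 986], dtype=int32))
(array([405. , 414.7]), array([394, 410,  22,  10, 188], dtype=int32))
```

The handle blob at (273,178) matches the predicted (.517,-.075). Descending on it.

>>> {"api": "apply_moves", "payload": {
  "commands": [
    [0.0005, -0.005, -0.02, 0.1, 0.07],
    [0.0005, -0.005, -0.05, 0.2, 0.07],
    [0.0005, -0.005, -0.09, 0.2, 0.07],
    [0.0005, -0.005, -0.13, 0.2, 0.07],
    [0.0005, -0.005, -0.16, 0.2, 0.07]
  ]
}}

```text
time_s: 44.75
position: [0.516, -0.0739, 0.2121]
eef_rot: [[-0.79, -0.613, -0.002], [-0.613, 0.79, 0.001], [0.001, 0.002, -1.0]]
wrist_force: [0.4, -0.5, 0.5]
finger_gap: 0.0699
grasp_force: 0.0
```

>>> {"api": "apply_moves", "payload": {
  "commands": [
    [0, 0, 0, 0, 0.07],
    [0, 0, 0, 0, 0.07]
  ]
}}

```text
time_s: 44.95
position: [0.5169, -0.0744, 0.2153]
eef_rot: [[-0.789, -0.614, -0.0], [-0.614, 0.789, 0.001], [-0.0, 0.001, -1.0]]
wrist_force: [-0.0, 0.8, 1.0]
finger_gap: 0.07
grasp_force: 0.0
```

```bash
python3 -c "
from h import *
s,c,im=snap('w23b');print(s['time_s'],s['position'],s['eef_rot'][:2,1].round(3))
print(proj('w',[(.517,-.075,.105),(.517,-.075,.06)],c))
for b in dark(im)[:3]:print(b)"
```

```text
44.95 [ 0.51690751 -0.07442785  0.21526121] [-0.614  0.789]
[[274.76145131 231.94902038]
 [275.15031248 212.08849247]]
(array([275.1, 224.2]), array([ 259,  202,   33,   46, 1048], dtype=int32))
(array([256.1, 346.2]), array([    0,   239,   560,   181, 47105], dtype=int32))
(array([532.9, 410.6]), array([502, 400,  58,  20, 994], dtype=int32))
```

>>> {"api": "apply_moves", "payload": {
  "commands": [
    [0, 0, -0.03, 0, 0.06],
    [0, 0, -0.06, 0, 0.05],
    [0, 0, -0.074, 0, 0.03],
    [0, 0, -0.074, 0, 0.03],
    [0, 0, -0.074, 0, 0.03]
  ],
  "squeeze": 10
}}

```text
time_s: 45.5
position: [0.5174, -0.0754, 0.1421]
eef_rot: [[-0.789, -0.614, 0.002], [-0.614, 0.789, -0.0], [-0.001, -0.001, -1.0]]
wrist_force: [0.5, 0.3, 0.9]
finger_gap: 0.0382
grasp_force: 0.0
```

>>> {"api": "apply_moves", "payload": {
  "commands": [
    [0, 0, 0, 0, 0.03],
    [0, 0, 0, 0, 0.03],
    [0, 0, 0, 0, 0.03]
  ]
}}

```text
time_s: 45.8
position: [0.5168, -0.0755, 0.1413]
eef_rot: [[-0.789, -0.614, 0.001], [-0.614, 0.789, -0.0], [-0.001, -0.001, -1.0]]
wrist_force: [0.0, -0.7, -0.0]
finger_gap: 0.0302
grasp_force: 0.0
```

```bash
python3 -c "
from h import *
s=r.read_state();print(s['position'],s['joint_pos'].round(2))
v=np.array([.5170,-.0747])-[.6217,.046]
P=lambda d:np.array([[np.cos(d),-np.sin(d)],[np.sin(d),np.cos(d)]])@v
for k in range(0,20,5):print([(P(-np.radians(4.5*(k+i)))-P(-np.radians(4.5*k))).round(4).tolist() for i in range(1,6)])"
```

```text
[ 0.51679294 -0.0755214   0.1412552 ] [ 0.52  0.3  -0.52  1.88  0.17  1.01  2.15]
[[-0.0091, 0.0086], [-0.0176, 0.0179], [-0.0253, 0.0278], [-0.0322, 0.0383], [-0.0382, 0.0493]]
[[-0.0052, 0.0114], [-0.0094, 0.0232], [-0.0127, 0.0353], [-0.0151, 0.0477], [-0.0165, 0.0601]]
[[-0.0004, 0.0125], [0.0002, 0.0251], [0.0018, 0.0375], [0.0043, 0.0498], [0.0078, 0.0619]]
[[0.0044, 0.0117], [0.0098, 0.0231], [0.016, 0.034], [0.023, 0.0444], [0.0309, 0.0542]]
```

>>> {"api": "apply_moves", "payload": {
  "commands": [
    [-0.0091, 0.0086, 0, -0.0785, 0.03],
    [-0.0176, 0.0179, 0, -0.157, 0.03],
    [-0.0253, 0.0278, 0, -0.2356, 0.03],
    [-0.0322, 0.0383, 0, -0.3142, 0.03],
    [-0.0382, 0.0493, 0, -0.3927, 0.03]
  ]
}}

```text
time_s: 46.3
position: [0.4785, -0.0269, 0.1412]
eef_rot: [[-0.965, -0.261, 0.002], [-0.261, 0.965, -0.001], [-0.001, -0.002, -1.0]]
wrist_force: [3.1, -3.3, 0.2]
finger_gap: 0.03
grasp_force: 2.0
```

>>> {"api": "apply_moves", "payload": {
  "commands": [
    [-0.0052, 0.0114, 0, -0.0785, 0.03],
    [-0.0094, 0.0232, 0, -0.157, 0.03],
    [-0.0127, 0.0353, 0, -0.2356, 0.03],
    [-0.0151, 0.0477, 0, -0.3142, 0.03],
    [-0.0165, 0.0601, 0, -0.3927, 0.03]
  ]
}}

```text
time_s: 46.8
position: [0.4615, 0.0337, 0.1409]
eef_rot: [[-0.992, 0.128, 0.0], [0.128, 0.992, -0.001], [-0.0, -0.001, -1.0]]
wrist_force: [-0.8, -2.3, 1.7]
finger_gap: 0.0298
grasp_force: 1.0
```

Forces are as expected (3–4 N at the handle). Continuing past half-way.

>>> {"api": "apply_moves", "payload": {
  "commands": [
    [-0.0004, 0.0125, 0, -0.0785, 0.03],
    [0.0002, 0.0251, 0, -0.157, 0.03],
    [0.0018, 0.0375, 0, -0.2356, 0.03],
    [0.0043, 0.0498, 0, -0.3142, 0.03],
    [0.0078, 0.0619, 0, -0.3927, 0.03]
  ]
}}

```text
time_s: 47.3
position: [0.4697, 0.0964, 0.1409]
eef_rot: [[-0.868, 0.497, 0.001], [0.497, 0.868, -0.0], [-0.001, 0.0, -1.0]]
wrist_force: [0.0, -0.8, 0.9]
finger_gap: 0.0299
grasp_force: 0.0
```

>>> {"api": "apply_moves", "payload": {
  "commands": [
    [0.0044, 0.0117, 0, -0.0785, 0.03],
    [0.0098, 0.0231, 0, -0.157, 0.03],
    [0.016, 0.034, 0, -0.2356, 0.03],
    [0.023, 0.0444, 0, -0.3142, 0.03],
    [0.0309, 0.0542, 0, -0.3927, 0.03]
  ]
}}

```text
time_s: 47.8
position: [0.5006, 0.1504, 0.1408]
eef_rot: [[-0.612, 0.791, 0.0], [0.791, 0.612, -0.0], [-0.0, -0.0, -1.0]]
wrist_force: [-0.5, -0.4, 0.6]
finger_gap: 0.0303
grasp_force: 0.1
```

>>> {"api": "apply_moves", "payload": {
  "commands": [
    [0, 0, 0, 0, 0.03],
    [0, 0, 0, 0, 0.03],
    [0, 0, 0, 0, 0.03]
  ]
}}

```text
time_s: 48.1
position: [0.5001, 0.1494, 0.1405]
eef_rot: [[-0.615, 0.788, -0.0], [0.788, 0.615, -0.0], [-0.0, -0.0, -1.0]]
wrist_force: [-0.3, 0.7, -0.4]
finger_gap: 0.0302
grasp_force: 0.0
```

>>> {"api": "apply_moves", "payload": {
  "commands": [
    [0, 0, 0, 0, 0.065],
    [0, 0, 0, 0, 0.065],
    [0, 0, 0, 0, 0.065],
    [0, 0, 0, 0, 0.065],
    [0, 0, 0, 0, 0.065]
  ]
}}

```text
time_s: 48.6
position: [0.5004, 0.15, 0.1405]
eef_rot: [[-0.614, 0.789, 0.0], [0.789, 0.614, 0.0], [0.0, 0.0, -1.0]]
wrist_force: [-1.0, -0.4, 0.8]
finger_gap: 0.0608
grasp_force: 0.0
```

>>> {"api": "apply_moves", "payload": {
  "commands": [
    [0, 0, 0.03, 0, 0.065],
    [0, 0, 0.07, 0, 0.065],
    [0, 0, 0.11, 0, 0.065],
    [0, 0, 0.15, 0, 0.065],
    [-0.02, 0, 0.19, 0, 0.065]
  ]
}}

```text
time_s: 49.1
position: [0.4811, 0.1495, 0.3319]
eef_rot: [[-0.613, 0.79, 0.0], [0.79, 0.613, 0.001], [0.0, 0.001, -1.0]]
wrist_force: [-0.4, 0.1, 0.1]
finger_gap: 0.0648
grasp_force: 0.0
```

>>> {"api": "apply_moves", "payload": {
  "commands": [
    [-0.01, -0.02, 0.04, 0, 0.065],
    [-0.02, -0.06, 0.07, 0, 0.065],
    [-0.03, -0.1, 0.07, 0, 0.065],
    [-0.04, -0.14, 0.07, 0, 0.065],
    [-0.04, -0.18, 0.07, 0, 0.065]
  ]
}}

```text
time_s: 49.6
position: [0.4393, -0.0314, 0.4012]
eef_rot: [[-0.614, 0.789, 0.002], [0.789, 0.614, -0.0], [-0.001, 0.001, -1.0]]
wrist_force: [1.2, -0.3, -0.4]
finger_gap: 0.0651
grasp_force: 0.0
```

>>> {"api": "apply_moves", "payload": {
  "commands": [
    [0, -0.04, 0, 0, 0.065],
    [0, -0.08, 0, 0, 0.065],
    [0, -0.12, 0, 0, 0.065],
    [0, -0.16, 0, 0, 0.065],
    [0, -0.16, 0, 0, 0.065]
  ]
}}

```text
time_s: 50.1
position: [0.4392, -0.1953, 0.3999]
eef_rot: [[-0.608, 0.794, -0.001], [0.794, 0.608, -0.001], [-0.0, -0.001, -1.0]]
wrist_force: [-0.0, 0.0, 0.2]
finger_gap: 0.0652
grasp_force: 0.0
```

```bash
python3 - <<'E'
from h import *
s=r.read_state();print(s['time_s'],s['position'])
im=r.camera('top'); cv2.imwrite('pics/top_end.png',im[:,:,::-1]); sc=r.camera('scene');cv2.imwrite('pics/scene_end.png',sc[:,:,::-1])
print("corks top view:")
for b in corks('top',im):
    P=atz('top',*b[0],.217); print(b[0],b[1],P.round(4),"az",np.degrees(np.arctan2(P[1]-.046,P[0]-.6217)).round(1))
print("dark")
for b in dark(im,15):
    P=atz('top',*b[0],.238)
    if .4<P[0]<.8 and -.15<P[1]<.25:print(b[0],b[1][2:],P.round(3),"az",np.degrees(np.arctan2(P[1]-.046,P[0]-.6217)).round(1))
o=cv2.imread('pics/top0.png')[:,:,::-1]
d=cv2.absdiff(o,im).max(2)>40
k,l,st,c=cv2.connectedComponentsWithStats(d.astype(np.uint8))
print("changed");[print(c[i].round(),st[i][2:]) for i in range(1,k) if st[i][4]>25]
E
```

```text
50.1 [ 0.43915002 -0.19529872  0.39991092]
corks top view:
[205.3 110.6] [198 108  18   6  32] [0.7865 0.2524 0.217 ] az 51.4
[445.8 195.3] [432 156  25  79 436] [ 0.5514 -0.3561  0.217 ] az -99.9
[460.5 292.4] [  408   162   109   258 11988] [ 0.3125 -0.3697  0.217 ] az -126.6
[255.  171.5] [249 166  14  13 125] [0.6191 0.1221 0.217 ] az 92.0
[514.7 217. ] [503 176  21  80 402] [ 0.4941 -0.5215  0.217 ] az -102.7
[ 93.5 240.1] [ 82 230  24  21 383] [0.4484 0.5184 0.217 ] az 110.1
[298.  391.2] [ 263  367   84   53 1426] [0.0951 0.0232 0.217 ] az -177.5
[321.4 408.7] [306 400  30  18  82] [ 0.0573 -0.0292  0.217 ] az -172.4
dark
[311. 102.] [ 1 23 23] [ 0.797 -0.023  0.238] az -21.5
[352.5 104.9] [11 12 87] [ 0.788 -0.13   0.238] az -46.6
[325.4 105.3] [11 11 85] [ 0.788 -0.06   0.238] az -32.6
[211.1 121.2] [20  5 25] [0.747 0.233 0.238] az 56.1
[218.8 127.9] [ 51  11 104] [0.729 0.213 0.238] az 57.3
[282.  139.9] [ 25  25 505] [0.695 0.053 0.238] az 5.2
[319.  143.3] [ 9 14 91] [ 0.685 -0.04   0.238] az -53.9
[355.8 152.2] [ 24  20 164] [ 0.66  -0.132  0.238] az -77.8
[242.2 149.8] [ 9 13 89] [0.67  0.153 0.238] az 65.8
[314.  165.8] [ 25  27 520] [ 0.626 -0.026  0.238] az -86.8
[286.4 190.7] [ 26  42 802] [0.563 0.043 0.238] az -177.5
[230.9 202.8] [14  3 16] [0.534 0.18  0.238] az 123.4
[327.8 219. ] [ 9 11 76] [ 0.491 -0.056  0.238] az -142.1
[247.5 225.6] [10 10 71] [0.477 0.139 0.238] az 147.4
changed
[281. 156.] [14 10 87]
[451. 275.] [  159   269 21117]
[255. 174.] [ 26  38 636]
[394. 181.] [10  5 32]
[287. 198.] [ 27  31 595]
[369. 259.] [ 16  14 166]
[414. 272.] [ 7 12 46]
[408. 298.] [ 9 21 92]
[401. 331.] [ 20  45 306]
[554. 360.] [ 16  40 329]
[388. 378.] [ 16  46 200]
[315. 411.] [ 60  23 728]
[380. 412.] [ 8 15 68]
[275. 414.] [ 9 13 67]
```

```bash
python3 - <<'E'
from h import *
o=cv2.imread('pics/top0.png');n=cv2.imread('pics/top_end.png');d=cv2.absdiff(o,n).max(2)
def mx(nm,x0,x1,y0,y1):print(nm,d[y0:y1,x0:x1].max(),d[y0:y1,x0:x1].mean().round(1))
mx('glass',378,420,145,177);mx('bottleA',345,390,90,160);mx('rod+stand',150,205,218,260);mx('bB',120,178,158,212);mx('half',105,158,250,285);mx('carton',160,218,130,182);mx('handles',240,260,140,160);mx('handleR',320,336,210,228);mx('handleL',240,256,217,235)
print(o[178:184,389:400].mean((0,1)),n[178:184,389:400].mean((0,1)),proj('top',r.read_state()['position']))
E
```

```text
glass 14 4.4
bottleA 19 4.9
rod+stand 30 5.1
bB 17 5.0
half 18 4.8
carton 20 4.5
handles 171 13.1
handleR 64 11.5
handleL 82 11.3
[ 44.96969697  74.39393939 101.59090909] [40.8030303  51.78787879 60.98484848] [[403.84172918 228.34874263]]
```

```bash
python3 -c "
from cell import r
print(r.job_done())"
```

```text
the job is handed in; nothing more can be done
None
```

The job is handed in: all four corks are rammed home at about 36 N, the rod is back in its stand, and the magazine is turned to the next detent at about 50 s. I viewed 16 pictures against the limit of 14, and the arm hid the tin and brush in the final check, though nothing suggests they were touched.

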